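Park the last lacquered barrel in the drying stand

ROBOT

A 6-joint arm with a two-finger parallel gripper is mounted at the origin on the work surface. World frame = base frame: x ahead of the robot, y to its left, z up, the work surface at z = 0. Lengths are in mm, angles in rad, forces in N, time in s.
With the tool pointing down it reaches from about 300 to 775 mm from the base axis. Payload 14.6 kg.
Tool frame: the origin (TCP) lies midway between the tips of the shut fingers; the grasp point (between the pads) lies 19 mm behind it; z points along the fingers, y is the direction in which the jaws open and shut (so a half turn about z gives the same grasp; the last joint's range is limited). The gripper opens to 94 mm and grips with 3 to 60 N. Pads are 16 mm wide; open, the fingers measure 119 mm over their backs; the gripper's body (75 mm by 177 mm) begins 78 mm behind the grasp point.
Start: joints at [-1.359, 0.3, 1.521, -0, 1.321, -0.067], TCP at [151.354, -528.754, 170.446] pointing down, gripper open.
Joint ranges: [-3.03, 3.03], [-0.79, 2.21], [0.23, 2.52], [-1.04, 4.18], [0, 3.07], [-2.55, 2.55]. Speed limits (rad/s): [2.22, 2.22, 2.57, 3.14, 3.14, 3.14].

INTERFACE

Orientations are given as [roll, pitch, yaw] about the fixed x, y, z axes, in that order (R = Rz(yaw) Ry(pitch) Rx(roll)).
In Python, from cell import manip, camera gives the robot as it stands. The module is installed in compiled form; this text tells all that it offers.
- The arm moves only by the tool jog_arm, never from a script. Its argument "commands" is a list of rows, each a list of 7 numbers: the shift along the world's x, y, z in units of 1 m (1.0 is 1 m), then the turn, a rotation vector about the world's x, y, z in units of 120 degrees (1.0 is 120 degrees), then the opening, from 0 (shut) to 1 (fully open). In form: [[x, y, z, ax, ay, az, grip], ...]. A call has exactly 10 rows; each row is the pose to reach, as a shift and turn from the pose commanded when the call began; what a row does not reach only later rows make up. A row lasts 1/8 s, in which the tool goes at most 62.5 mm and 10.7 degrees, less where a joint would pass 70% of its speed; a pose out of reach is approached as far as the arm can. A call with a number of a shift or a turn outside -1 to 1 is refused whole. A call with a gripper value outside its range is refused whole. The fingers move at their own pace and stop on an object; "grip_force" is the grip in N (left out, the last holds). Time passes only in rows, so rows that repeat a pose let the fingers close, or fill a call up. It gives the time, the measured TCP pose, the force and the opening at its end, in the units of the state.
- manip.read_state(): the state, without advancing time (a new reading comes with each control period).
- camera(name): name is "side" or "top" or "wrist"; returns a dict with "pixels" (420x560x3 uint8, blue, green, red), "vertical_fov" (degrees; the focal length in pixels is half the picture's height over the tangent of half this angle, whatever the lens; pixels are square), "cx", "cy" (the principal point, pixels), "rvec" (rotation vector, rad) and "tvec" (3), from world to camera coordinates, as OpenCV has them. Camera axes: x right, y down, z forward; pixel columns grow to the right and rows downward; lengths in mm; the calibration is good to about 2 mm. A picture is of the moment at which its call begins. There is no depth.
- manip.sign_off(): hands the job in, once; it reports no verdict.
The state is a dict: "clock": time; "joints": joint angles; "qd": joint speeds; "effort": joint torques, N m; "eef_pos": TCP position; "eef_rot": TCP orientation; "wrist_force": force on the tool from outside, world axes, zero at the start; "moment": the same for the moment, N m; "finger_gap": finger opening in mm.
Only numpy, scipy, OpenCV 4.12 (cv2) and the standard library are available. Lean on these libraries where they do the work, as an engineer would, in place of code of your own. Each camera call takes 0.05 s, during which the arm holds its last target.

TASK

Five freshly lacquered pencil barrels are parked on their drying spindles in the slotted beech stand, and the sixth still stands out on the table. Gently push it by its aluminium foot, low down, so that it slides upright over the table into the one empty slot until its foot is fully home against the back rail like the others. The lacquer is tacky: touch nothing of it above the foot, do not pinch, lift or tip it, leave everything else as it is, and finish with the hand clear.

Things in the scene. Friction and masses are not known exactly. Their poses are not given: they have to be found in the camera images.
- foot: The aluminium foot of the barrel that stands out on the table: a plain upright disc 36 mm in diameter and 18 mm high, origin at the centre of its underside, z up. The spindle and the barrel are fixed on it (150 mm tall in all, about 110 g). It slides on the table with ordinary friction, and tips if pushed well above the foot.
- barrel: What the foot carries, fixed to it, same origin: bare steel spindle 10 mm thick from 18 to 49 mm above the table (14 mm collar at its top), then the grey lacquered barrel, 14 mm in diameter, from 49 to 138 mm, and the spindle's 4 mm tip up to 150 mm. The hand must not touch this part.
- stand: Fixed beech stand, open side away from the robot. Origin on the table, mid-row of the six places for feet; x points into the slots (towards the robot), y along the row. Comb board 354 mm long, 26 to 38 mm above the table, x = -12 mm (front edge) to +40 mm. Slots 16 mm wide for the spindles end at x = +10 mm. Feet slide on the table under the board up to a back rail, face at x = +18 mm.
- slot0 (a point): Point on the table where a fully home foot is centred, slot at y = -135 mm of the stand (slots are 54 mm apart). The foot then stands 6 mm out in front of the comb board.
- slot1 (a point): The same for the slot at y = -81 mm.
- slot2 (a point): The same for the slot at y = -27 mm.
- slot3 (a point): The same for the slot at y = +27 mm.
- slot4 (a point): The same for the slot at y = +81 mm.
- slot5 (a point): The same for the slot at y = +135 mm.
- parked0: A barrel already parked in one of the slots (which one varies), loose, the same size and shape as the sixth with its foot and spindle; origin at the centre of the foot's underside.
- parked1: Another parked barrel, the same.
- parked2: Another parked barrel, the same.
- parked3: Another parked barrel, the same.
- parked4: Another parked barrel, the same.
- end_plug: Chrome end plug standing on the table, 13 mm in diameter, 20 mm high, origin at the centre of its underside. Leave alone.
- cap: Translucent orange cap with a steel clip, 15 mm in diameter, 40 mm high, upright, origin at the centre of its underside. Leave alone.
- clutch: Steel clutch housing, upright, flange 17 mm in diameter, 48 mm high, origin at the centre of its underside. Leave alone.
- tin: Round blue enamel tin with its lid on, 82 mm in diameter, 46 mm high, origin at the centre of its underside. Leave alone.
Mind the look-alikes: they are no part of the job. What is shaped like the foot but yellow is not meant.

How it is judged:
By the outcome, as a careful person would: the job done as asked, in the order asked, and still so for the second after the job is handed in, with the robot touching nothing.
It also fails if it takes over 48 s, if anything falls off the work surface, if the arm or the gripper's body presses on something with over 40 N, if the wrist force passes 120 N, or if a joint passes its speed limit or range.

## Working session

There is one attempt and no reset: what is moved stays moved. The work goes in short steps, Python scripts to look and compute and a tool call to move; the robot and the scene stay as the last step left them, time stands still between calls to the robot, and variables do not carry over. Pictures are saved under pics/ and viewed, and the job is handed in when it is done.

Besides the shell and the picture viewer there is one more tool, called after "Request:" as name(argument=value, ...), one argument or row to a line, values as JSON. jog_arm: Moves the arm, as the interface text tells. Its arguments: {"type":"object","properties":{"commands":{"type":"array","items":{"type":"array","items":{"type":"number"}}},"grip_force":{"type":"number"}},"required":["commands"]}

```bash
mkdir -p pics; cat > h.py <<'E'
import numpy as np, cv2
from cell import manip, camera
def shot(n,f):
    c=camera(n); cv2.imwrite('pics/'+f+'.png',c['pixels']); 
    np.savez('pics/'+f+'.npz',**{k:np.array(v) for k,v in c.items()}); return c
def K(c):
    h=c['pixels'].shape[0]; f=h/2/np.tan(np.radians(float(c['vertical_fov']))/2)
    return np.array([[f,0,float(c['cx'])],[0,f,float(c['cy'])],[0,0,1]])
def ld(f): return dict(np.load('pics/'+f+'.npz'))
def px2w(c,u,v,z=0):
    R=cv2.Rodrigues(np.array(c['rvec'],float))[0]; t=np.array(c['tvec'],float).ravel()
    d=R.T@np.linalg.inv(K(c))@[u,v,1]; o=-R.T@t
    return o+d*(z-o[2])/d[2]
def w2px(c,P): return cv2.projectPoints(np.array(P,float).reshape(-1,3),np.array(c['rvec'],float),np.array(c['tvec'],float),K(c),None)[0].reshape(-1,2)
def crop(f,u0,v0,u1,v1,s,o):
    im=cv2.imread('pics/'+f+'.png')[v0:v1,u0:u1]; cv2.imwrite('pics/'+o+'.png',cv2.resize(im,None,fx=s,fy=s,interpolation=cv2.INTER_CUBIC))
E
python3 - <<'E'
from h import *
for n in ['top','side','wrist']:
    c=shot(n,n+'0'); print(n,c['vertical_fov'],c['cx'],c['cy'],c['rvec'],c['tvec'])
print(manip.read_state())
E
```

```text
top 54.273564240006465 284.9884168316898 203.67502285713132 [ 2.13616892 -2.12663601  0.14969211] [  2.81173342 543.95860365 934.92643492]
side 56.37483061685914 281.3476639603829 209.86826838970774 [ 0.3852309  -2.80445934  1.10552193] [512.16686656 134.06041309 793.85330712]
wrist 59.67427849927284 277.8735262794439 203.82840991061948 [-2.32636612  1.75255839  0.24457136] [-550.78718006  -28.4099135   389.93027626]
{'clock': 0.15, 'joints': array([-1.35863836e+00,  3.00333776e-01,  1.52139310e+00, -1.57727815e-05,
        1.32068587e+00, -6.65841707e-02]), 'qd': array([-0.00053678, -0.00405277, -0.00112225, -0.00051982,  0.00109102,
        0.00178915]), 'effort': array([-8.42177069e-04, -5.31960511e+01, -3.52819633e+01,  7.07759243e-02,
        2.36187974e-02, -8.00317866e-05]), 'eef_pos': array([ 151.28796397, -528.56811848,  170.04119341]), 'eef_rot': array([-3.14077336e+00, -3.93198712e-05,  2.78746035e-01]), 'wrist_force': array([0.28640882, 0.57600293, 0.0982679 ]), 'moment': array([-0.04679364, -0.03821177,  0.03833844]), 'finger_gap': 94.20733166970726}
```

View pics/top0.png

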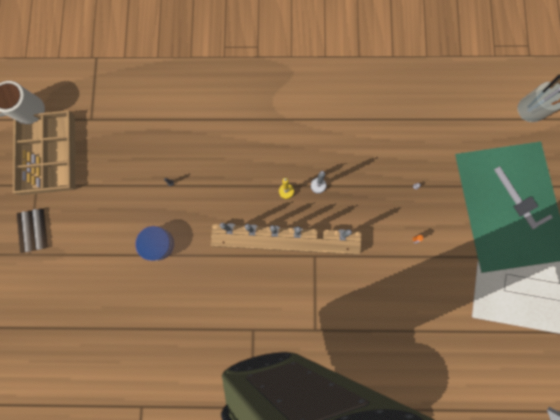

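View pics/side0.png

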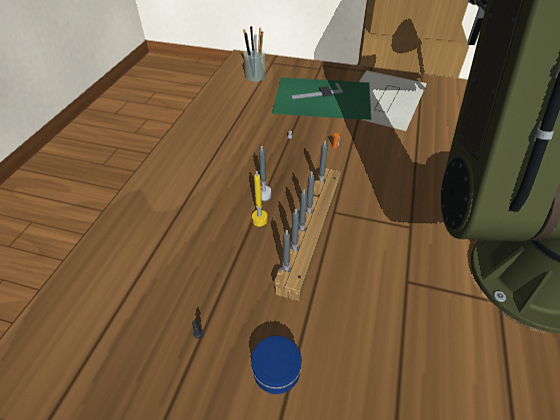

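View pics/wrist0.png

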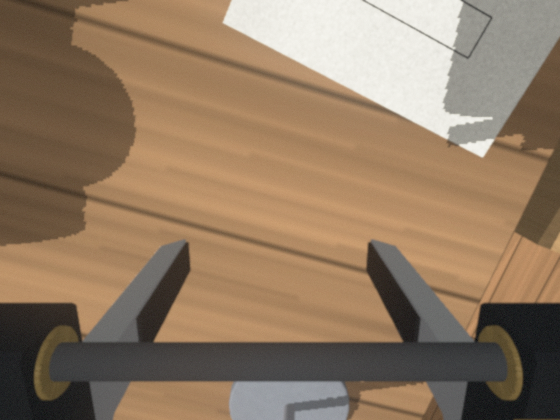

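```bash
python3 - <<'E'
from h import *
crop('top0',200,165,370,265,4.6,'tc'); crop('side0',230,120,370,310,3.1,'sc')
c=ld('top0')
for u,v in [(0,0),(560,0),(319,187),(287,192),(211,248),(361,251),(154,243),(418,237),(417,185),(170,181)]: print(u,v,px2w(c,u,v).round())
E
```

```text
0 0 [1114.  791.    0.]
560 0 [1104. -726.    0.]
319 187 [593. -79.   0.]
287 192 [580.   1.   0.]
211 248 [440. 187.   0.]
361 251 [ 434. -180.    0.]
154 243 [451. 329.   0.]
418 237 [ 469. -320.    0.]
417 185 [ 599. -323.    0.]
170 181 [608. 297.   0.]
```

View pics/tc.png

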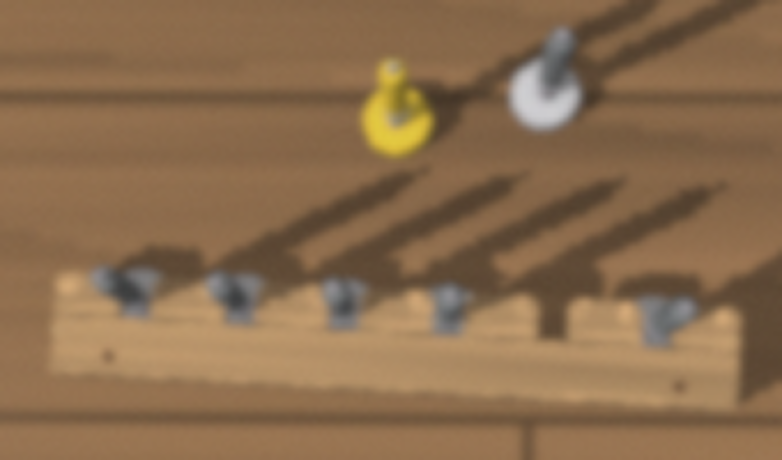

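View pics/sc.png

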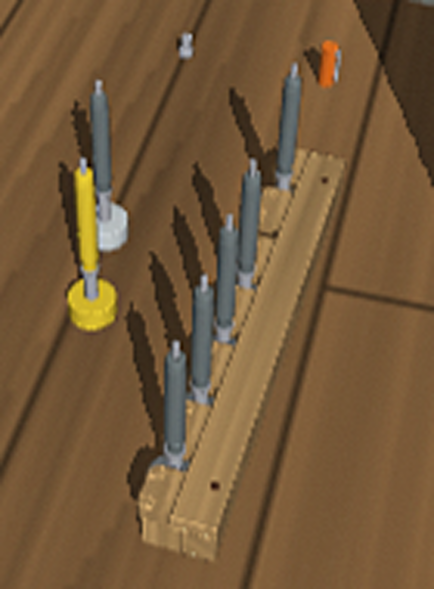

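The candidates are the grey barrel on the aluminium foot at top px (319,186) and the yellow one at (287,191). The grey/aluminium one fits; the yellow is the named look-alike. The crop also shows the empty slot, second from the right, at about (320,235). Next I'll fit the poses.

```bash
cat > ov.py <<'E'
from h import *
def stand_pts(sx,sy,yaw,P):
    c,s=np.cos(yaw),np.sin(yaw); P=np.array(P,float)
    return np.c_[sx+c*P[:,0]-s*P[:,1], sy+s*P[:,0]+c*P[:,1], P[:,2]]
def overlay(f,stand,feet,u0,v0,u1,v1,s,o):
    c=ld(f); im=c['pixels'][v0:v1,u0:u1]; im=cv2.resize(im,None,fx=s,fy=s,interpolation=cv2.INTER_CUBIC)
    def dr(P,col):
        q=((w2px(c,P)-[u0,v0]+.5)*s-.5); cv2.polylines(im,[np.round(q*8).astype(np.int32)],False,col,1,cv2.LINE_AA,3)
    Y=177
    b=[(40,-Y,38),(-12,-Y,38)]
    for k in range(6):
        y=-135+54*k; b+=[(-12,y-8,38),(10,y-8,38),(10,y+8,38),(-12,y+8,38)]
    b+=[(-12,Y,38),(40,Y,38),(40,-Y,38)]
    dr(stand_pts(*stand,b),(0,255,0))
    a=np.linspace(0,2*np.pi,60)
    def ring(x,y,r,z,col): dr(np.c_[x+r*np.cos(a),y+r*np.sin(a),0*a+z],col)
    for x,y in feet:
        ring(x,y,18,0,(0,0,255)); ring(x,y,18,18,(255,0,255)); ring(x,y,7,138,(255,255,0))
    for k in range(6):
        p=stand_pts(*stand,[(0,-135+54*k,0)])[0]; ring(p[0],p[1],7,138,(0,255,255))
    cv2.imwrite('pics/'+o+'.png',im)
E
python3 - <<'E'
from ov import *
c=ld('top0')
for q in [(57,275),(742,310),(50,372),(738,408),(551,336)]:
    print(q,px2w(c,200+q[0]/4.6,165+q[1]/4.6,38).round(1))
print(px2w(c,200+545/4.6,165+92/4.6,16),px2w(c,200+397/4.6,165+118/4.6,16))
w=ld('wrist0'); R=cv2.Rodrigues(w['rvec'])[0]; print('cam',-R.T@w['tvec'],'fwd',R[2])
E
```

```text
(57, 275) [493.2 178.3  38. ]
(742, 310) [ 476.5 -175.6   38. ]
(50, 372) [443.  180.3  38. ]
(738, 408) [ 426.5 -172.4   38. ]
(551, 336) [462.7 -77.4  38. ]
[595.14451949 -76.65951766  16.        ] [580.74620004   2.67004866  16.        ]
cam [ 227.6155101  -508.31435236  382.13474063] fwd [-0.26170331 -0.07354103 -0.9623425 ]
```

```bash
python3 - <<'E'
from ov import *
st=(472.9,1.9,3.0944); ft=[(595.1,-76.7)]
overlay('top0',st,ft,200,150,370,265,4.7,'o1'); overlay('side0',st,ft,230,120,370,310,3.1,'o2')
E
```

```text
(no output)
```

View pics/o1.png

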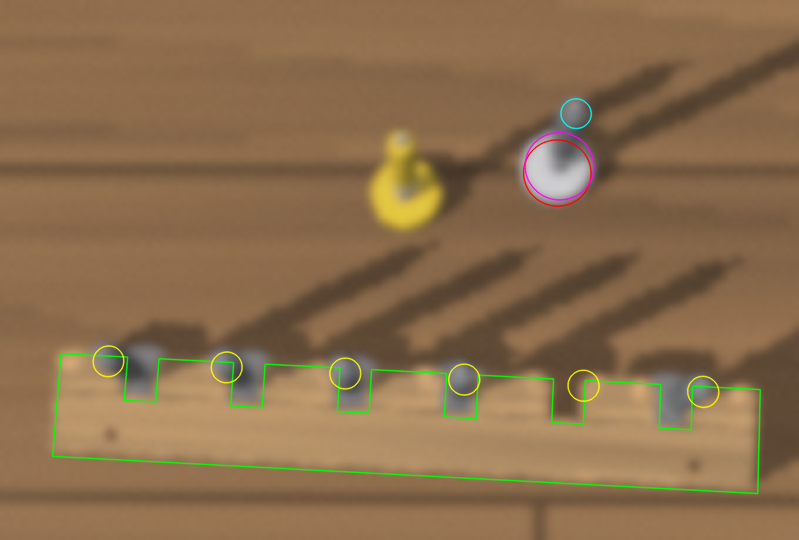

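View pics/o2.png

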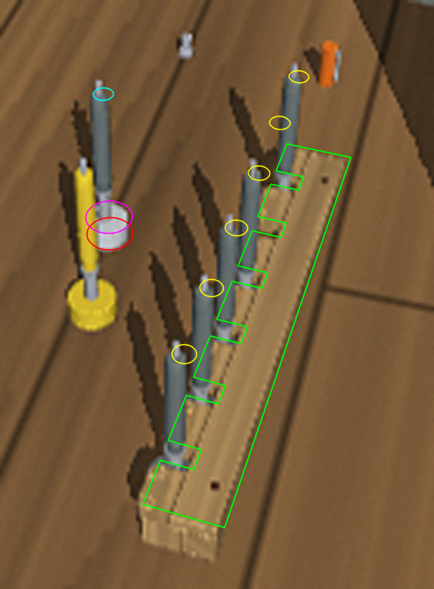

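```bash
python3 - <<'E'
from scipy.spatial.transform import Rotation as R
import numpy as np
T=R.from_euler('xyz',[np.pi,np.radians(0),0.0])
tgt=R.from_euler('z',.03)*R.from_euler('y',22,degrees=True)*R.from_euler('x',np.pi)
cur=R.from_euler('z',.2787)*R.from_euler('x',np.pi)
print((tgt*cur.inv()).as_rotvec(degrees=True)/120)
E
```

```text
[-0.02825732  0.18161688 -0.11727998]
```

Request:
jog_arm(
  commands=[
    [0.04,0.03,0.03,0,0,0,1],
    [0.09,0.07,0.06,0,0,0,1],
    [0.14,0.11,0.08,0,0,0,1],
    [0.19,0.15,0.09,0,0,0,1],
    [0.24,0.19,0.09,0,0,0,1],
    [0.29,0.23,0.09,0,0,0,1],
    [0.34,0.27,0.09,0,0,0,1],
    [0.39,0.31,0.09,0,0,0,1],
    [0.44,0.35,0.09,0,0,0,1],
    [0.48,0.38,0.09,0,0,0,1],
  ],
)

```text
clock: 1.4
eef_pos: [624.9, -153.2, 260.3]
eef_rot: [-3.142, 0.0, 0.279]
wrist_force: [0.3, -0.9, 1.0]
finger_gap: 94.4
```

Request:
jog_arm(
  commands=[
    [0.01,0.01,0,-0.007,0.045,-0.03,1],
    [0.02,0.02,0,-0.014,0.09,-0.06,1],
    [0.035,0.025,-0.01,-0.021,0.135,-0.09,1],
    [0.035,0.025,-0.02,-0.0283,0.1816,-0.1173,1],
    [0.035,0.025,-0.04,-0.0283,0.1816,-0.1173,1],
    [0.035,0.025,-0.06,-0.0283,0.1816,-0.1173,1],
    [0.035,0.025,-0.07,-0.0283,0.1816,-0.1173,1],
    [0.035,0.025,-0.07,-0.0283,0.1816,-0.1173,1],
    [0.035,0.025,-0.07,-0.0283,0.1816,-0.1173,1],
    [0.035,0.025,-0.07,-0.0283,0.1816,-0.1173,1],
  ],
)

```text
clock: 2.65
eef_pos: [658.7, -129.8, 191.3]
eef_rot: [3.141, 0.383, 0.03]
wrist_force: [-0.8, -0.3, 0.2]
finger_gap: 94.2
```

```bash
python3 - <<'E'
from ov import *
c=shot('wrist','w1'); s=manip.read_state(); print(s['eef_pos'],s['eef_rot'],s['joints'])
R=cv2.Rodrigues(np.array(c['rvec']))[0]; print('cam',-R.T@c['tvec'],'fwd',R[2])
overlay('w1',(472.9,1.9,3.0944),[(595.1,-76.7)],0,0,560,420,1.4,'w1o')
E
```

```text
[ 658.68756786 -129.76821273  191.12515677] [3.14129688 0.38296083 0.02992004] [-0.2086977   0.90256853  0.59803085 -0.09815648  2.01216284  1.30683464]
cam [ 812.25247506 -126.54935805  358.32196161] fwd [-0.61141944 -0.01849987 -0.7910904 ]
```

View pics/w1o.png

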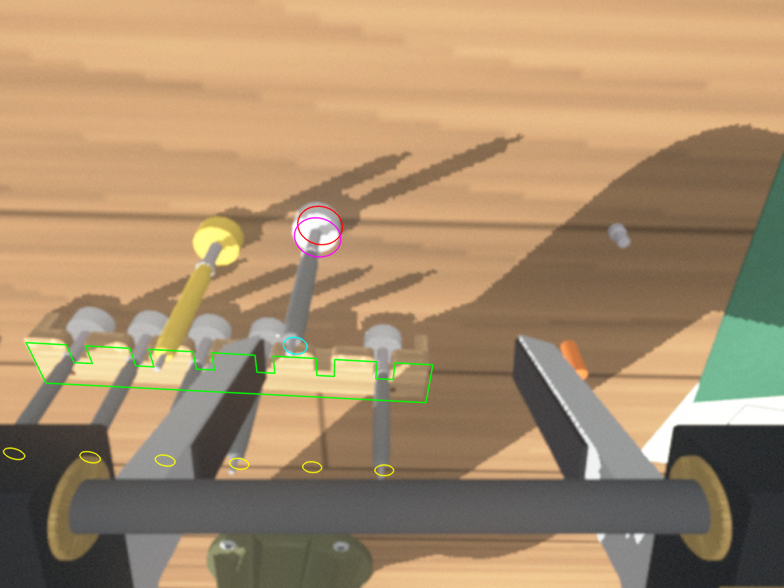

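```bash
python3 - <<'E'
from ov import *
crop('w1',180,130,320,275,5,'w1c')
overlay('w1',(472.9,1.9,3.0944),[(595.1,-76.7)],180,130,320,275,5,'w1d')
E
```

```text
(no output)
```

View pics/w1c.png

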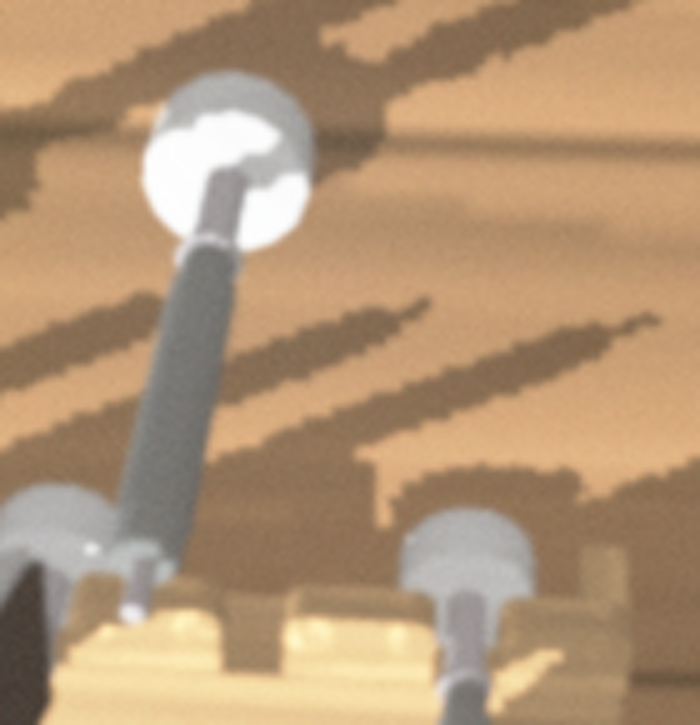

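View pics/w1d.png

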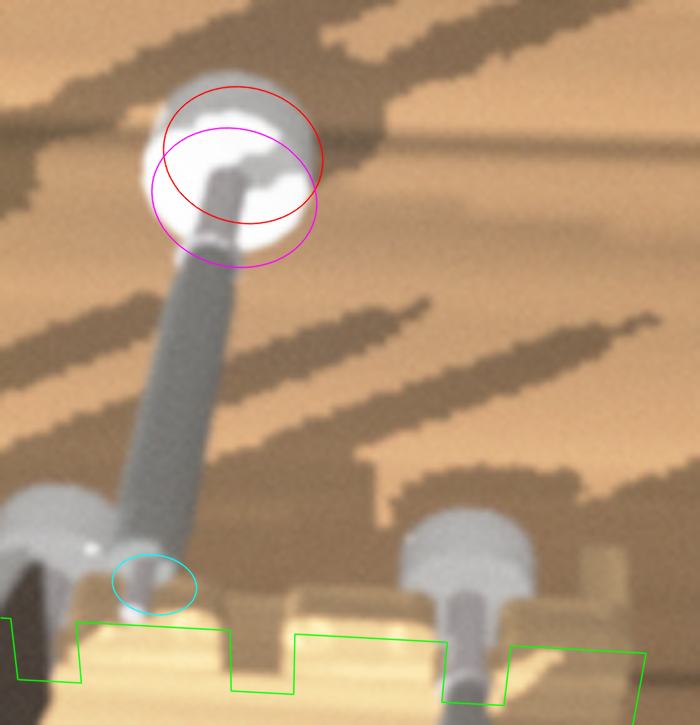

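Request:
jog_arm(
  commands=[
    [0,0,-0.02,0,0,0,1],
    [0,0,-0.045,0,0,0,1],
    [-0.004,0,-0.07,0,0,0,1],
    [-0.008,0,-0.095,0,0,0,1],
    [-0.01,0,-0.12,0,0,0,1],
    [-0.01,0,-0.14,0,0,0,1],
    [-0.01,0,-0.16,0,0,0,1],
    [-0.01,0,-0.175,0,0,0,1],
    [-0.01,0,-0.184,0,0,0,1],
    [-0.01,0,-0.184,0,0,0,1],
  ],
)

```text
clock: 3.95
eef_pos: [648.4, -129.7, 6.0]
eef_rot: [-3.141, 0.385, 0.03]
wrist_force: [0.4, 0.3, 0.1]
finger_gap: 93.8
```

```bash
cat > look.py <<'E'
import sys
from ov import *
t=sys.argv[1]
for n in ['wrist','side']: shot(n,n[0]+t)
s=manip.read_state(); print(s['clock'],s['eef_pos'].round(1),s['eef_rot'].round(3),s['wrist_force'].round(1))
E
python3 look.py 2; python3 -c "
from h import *
crop('s2',200,110,370,260,4,'s2c')"
```

```text
4.05 [ 648.9 -129.8    7.1] [3.141 0.383 0.03 ] [-0.4 -0.9  0.5]
```

View pics/w2.png

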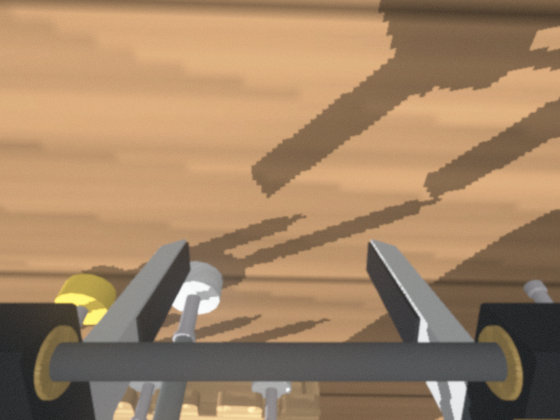

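View pics/s2c.png

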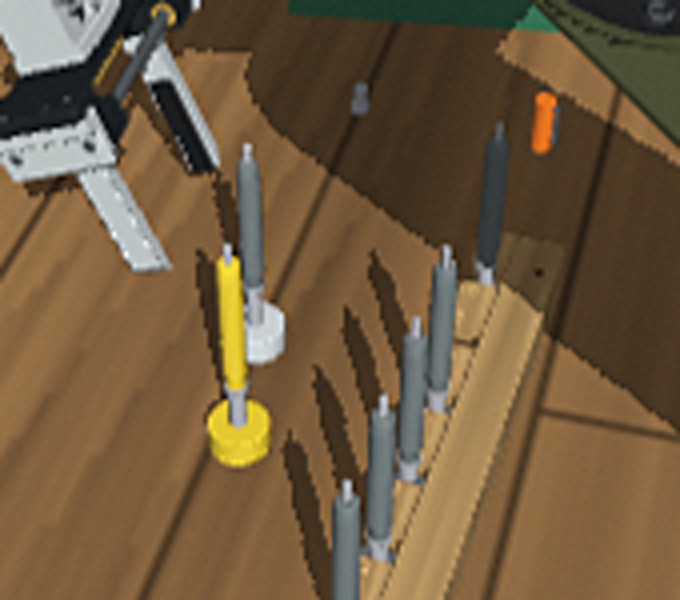

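```bash
python3 - <<'E'
from ov import *
c=ld('w2')
for q,z in [((188,243),10),((165,243),10),((178,243),10),((370,243),10),((203,293),18),((203,262),0),((173,298),18),((222,290),18)]: print(q,px2w(c,*q,z).round(1))
print(w2px(c,[(648.9,-129.8,7),(648,-76.8,7),(648,-82.8,7),(648,-70.8,7)]))
crop('w2',120,200,300,340,4,'w2c')
E
```

```text
(188, 243) [643.8 -76.1  10. ]
(165, 243) [643.4 -62.   10. ]
(178, 243) [643.6 -69.9  10. ]
(370, 243) [ 647.3 -187.7   10. ]
(203, 293) [606.2 -83.   18. ]
(203, 262) [616.5 -81.    0. ]
(173, 298) [600.3 -62.4  18. ]
(222, 290) [609.7 -95.7  18. ]
[[275.74740329 235.61284134]
 [189.33190466 234.70553292]
 [199.14754391 234.93089183]
 [179.50671659 234.47995477]]
```

View pics/w2c.png

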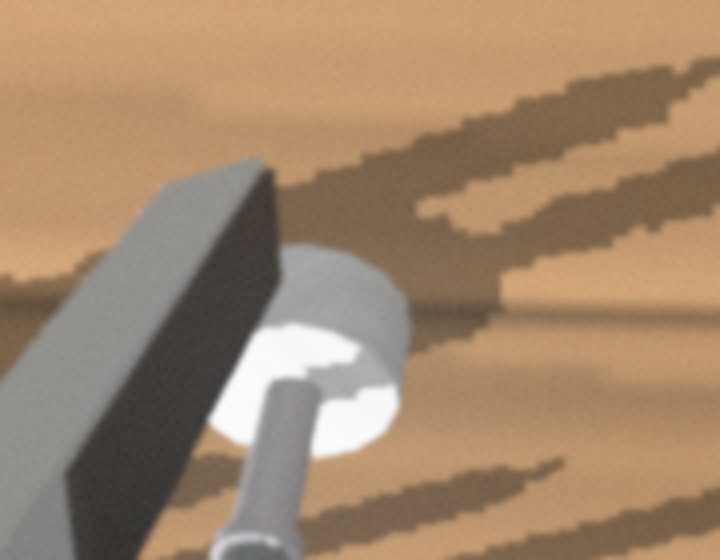

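```bash
python3 - <<'E'
from ov import *
c=ld('s2')
for q in [(135,272),(170,267),(215,167)]:
  for z in (5,20,35): print(q,z,px2w(c,200+q[0]/4,110+q[1]/4,z).round(1))
w=ld('w2')
R=cv2.Rodrigues(w['rvec'])[0]; o=-R.T@w['tvec']; print('cam',o,K(w)[0,0])
for u in (188,371):
    d=R.T@np.linalg.inv(K(w))@[u,243,1]; print(o+188*d, o+200*d)
E
```

```text
(135, 272) 5 [ 687.3 -108.4    5. ]
(135, 272) 20 [680.3 -93.3  20. ]
(135, 272) 35 [673.2 -78.2  35. ]
(170, 267) 5 [ 667.6 -118.8    5. ]
(170, 267) 20 [ 661.  -103.4   20. ]
(170, 267) 35 [654.3 -88.1  35. ]
(215, 167) 5 [ 672. -222.    5.]
(215, 167) 20 [ 665.3 -204.3   20. ]
(215, 167) 35 [ 658.5 -186.6   35. ]
cam [ 802.26053287 -126.53162253  172.74871544] 366.1301526813931
[669.73979562 -84.32059675  36.60651937] [661.28102516 -81.62627596  27.91659196]
[ 672.61311104 -178.2432179    36.5406939 ] [ 664.33774368 -181.54395803   27.84656487]
```

```bash
python3 - <<'E'
from ov import *
overlay('w2',(475.5,3.5,3.0944),[(598,-76)],120,200,300,340,4,'w2d')
E
```

```text
(no output)
```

View pics/w2d.png

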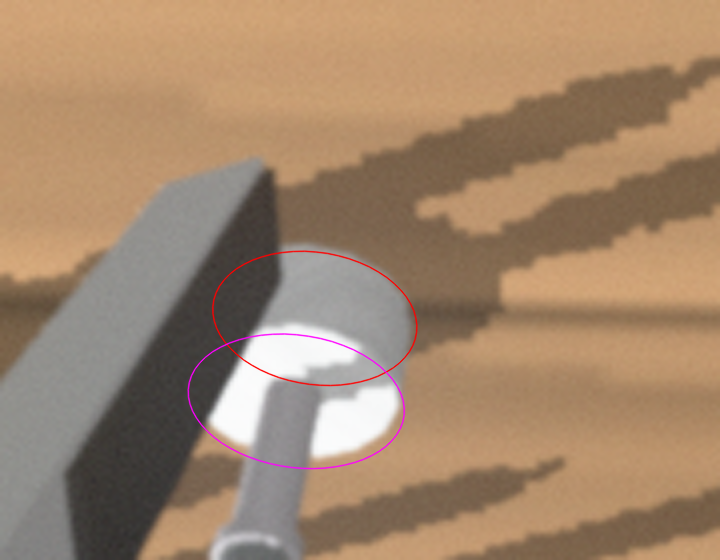

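Request:
jog_arm(
  commands=[
    [0,0.003,0,-0.001,0.02,0,1],
    [-0.003,0.003,0,-0.002,0.045,0,1],
    [-0.008,0.003,-0.003,-0.002,0.067,0,1],
    [-0.014,0.003,-0.008,-0.002,0.067,0,1],
    [-0.02,0.003,-0.014,-0.002,0.067,0,1],
    [-0.025,0.003,-0.019,-0.002,0.067,0,1],
    [-0.026,0.003,-0.023,-0.002,0.067,0,1],
    [-0.026,0.003,-0.026,-0.002,0.067,0,1],
    [-0.026,0.003,-0.026,-0.002,0.067,0,1],
    [-0.026,0.003,-0.026,-0.002,0.067,0,1],
  ],
)

```text
clock: 5.3
eef_pos: [622.7, -126.7, -19.5]
eef_rot: [3.142, 0.524, 0.03]
wrist_force: [0.3, -0.1, -1.4]
finger_gap: 93.6
```

```bash
python3 look.py 3; python3 -c "
from h import *
crop('s3',200,110,370,260,4,'s3c');crop('w3',120,180,300,320,4,'w3c')"
```

```text
5.4 [ 622.7 -126.7  -19.5] [3.141 0.524 0.03 ] [ 0.2  0.1 -0. ]
```

View pics/w3c.png

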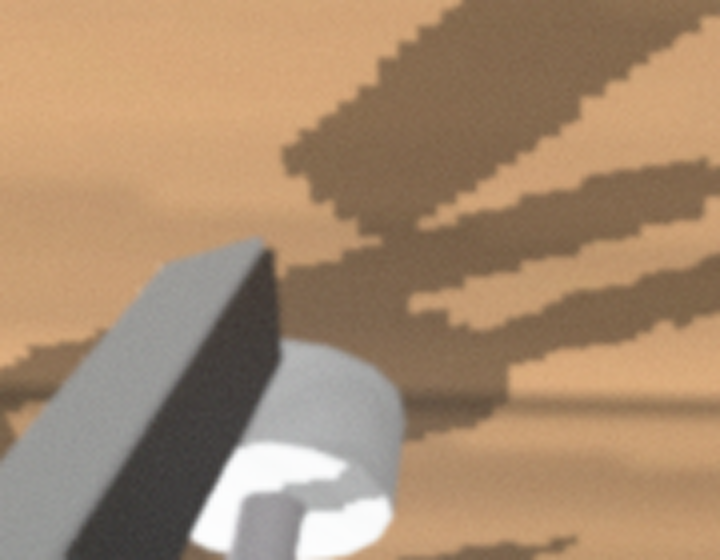

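View pics/s3c.png

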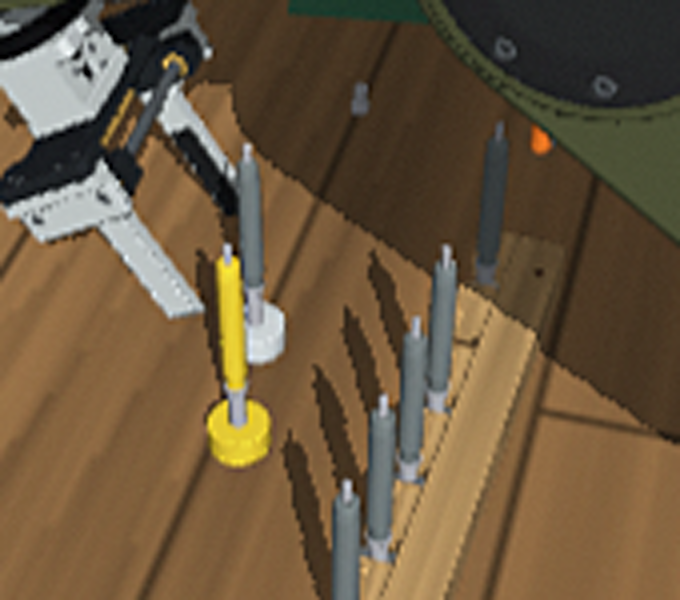

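```bash
python3 - <<'E'
from ov import *
c=ld('s3')
for q in [(168,317),(203,308)]:
  for z in (3,8,13): print(q,z,px2w(c,200+q[0]/4,110+q[1]/4,z).round(1))
w=ld('w3')
for q in [(165,265),(265,240),(272,252)]:
  for z in (0,4,8): print(q,z,px2w(w,120+q[0]/4,180+q[1]/4,z).round(1))
overlay('w3',(476.9,3.7,3.0944),[(599.5,-75)],120,180,300,320,4,'w3d')
E
```

```text
(168, 317) 3 [654.3 -77.3   3. ]
(168, 317) 8 [652.2 -72.5   8. ]
(168, 317) 13 [650.1 -67.7  13. ]
(203, 308) 3 [636.2 -90.7   3. ]
(203, 308) 8 [634.2 -85.8   8. ]
(203, 308) 13 [632.2 -80.9  13. ]
(165, 265) 0 [635.1 -63.3   0. ]
(165, 265) 4 [640.4 -65.2   4. ]
(165, 265) 8 [645.7 -67.2   8. ]
(265, 240) 0 [641.1 -78.    0. ]
(265, 240) 4 [646.2 -79.4   4. ]
(265, 240) 8 [651.3 -80.8   8. ]
(272, 252) 0 [638.5 -78.5  -0. ]
(272, 252) 4 [643.7 -79.9   4. ]
(272, 252) 8 [648.8 -81.4   8. ]
```

View pics/w3d.png

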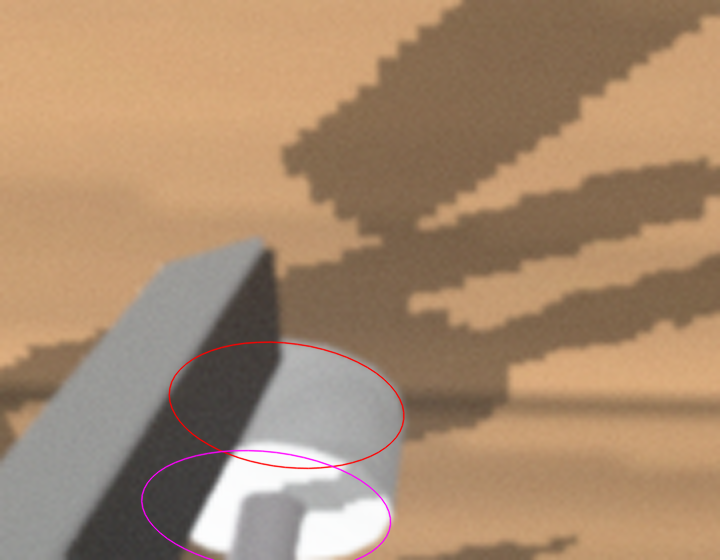

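Request:
jog_arm(
  commands=[
    [0,-0.001,-0.0015,0,0,0,1],
    [-0.003,-0.001,-0.003,0,0,0,1],
    [-0.008,-0.001,-0.003,0,0,0,1],
    [-0.012,-0.001,-0.003,0,0,0,1],
    [-0.015,-0.001,-0.003,0,0,0,1],
    [-0.018,-0.001,-0.003,0,0,0,1],
    [-0.021,-0.001,-0.003,0,0,0,1],
    [-0.024,-0.0011,-0.003,0,0,0,1],
    [-0.027,-0.0012,-0.003,0,0,0,1],
    [-0.03,-0.0013,-0.003,0,0,0,1],
  ],
)

```text
clock: 6.65
eef_pos: [592.4, -128.0, -22.5]
eef_rot: [3.142, 0.524, 0.03]
wrist_force: [2.1, -0.1, 0.8]
finger_gap: 93.8
```

```bash
python3 look.py 4; python3 -c "
from ov import *
crop('s4',200,110,370,260,4,'s4c');overlay('w4',(476.9,3.7,3.0944),[(587,-75.3)],100,200,310,400,3.5,'w4c')"
```

```text
6.75 [ 592.3 -128.1  -22.5] [-3.142  0.525  0.03 ] [ 0.3 -1.   0.1]
```

View pics/w4c.png

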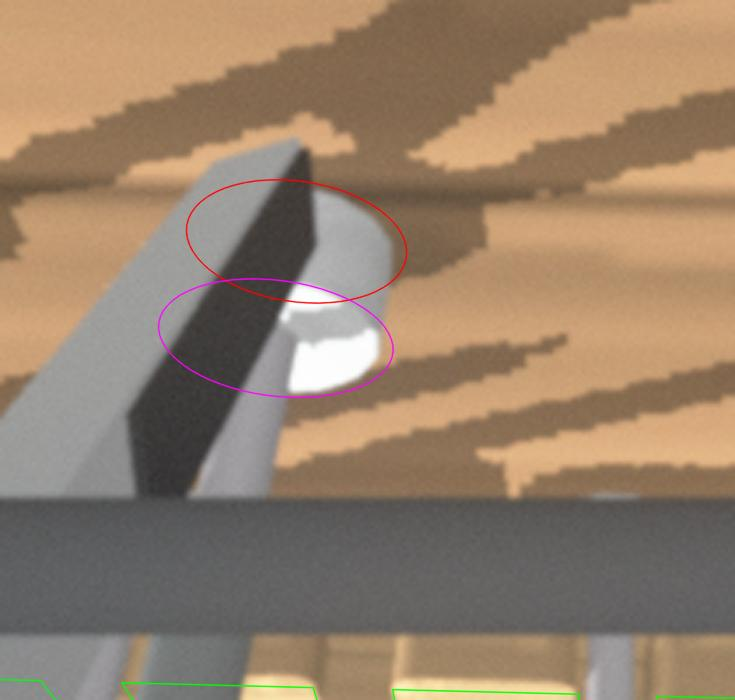

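View pics/s4c.png

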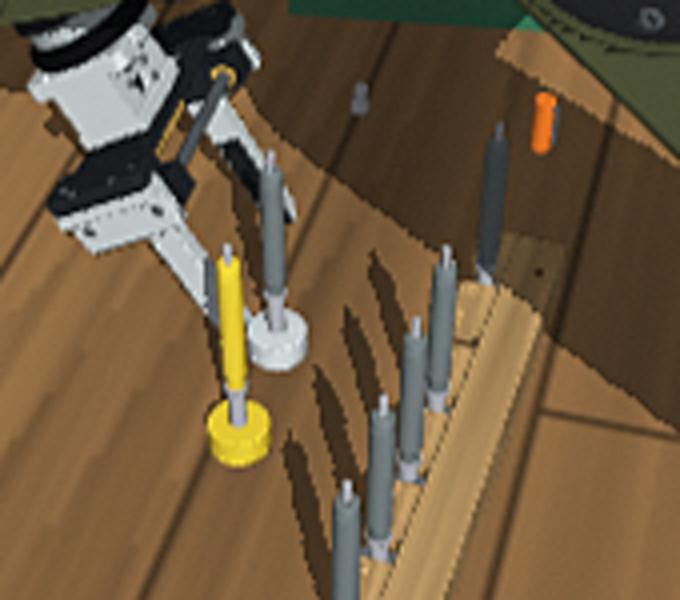

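```bash
python3 -c "
from ov import *
overlay('w4',(476.9,3.7,3.0944),[(586.5,-73.3)],100,200,310,400,3.5,'w4c');overlay('s4',(476.9,3.7,3.0944),[(586.5,-73.3)],200,110,370,260,4,'s4c')
overlay('s3',(476.9,3.7,3.0944),[(599.5,-75)],200,110,370,260,4,'s3d')"
```

```text
(no output)
```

View pics/w4c.png

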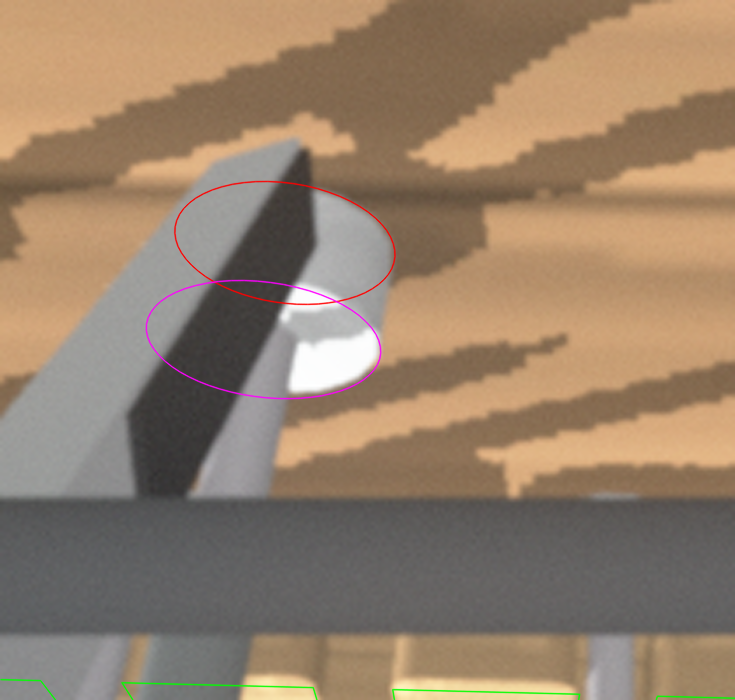

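View pics/s4c.png

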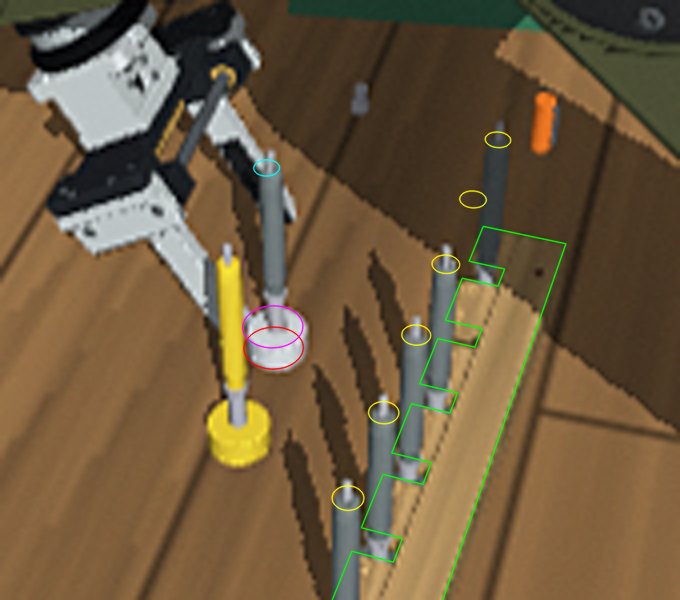

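View pics/s3d.png

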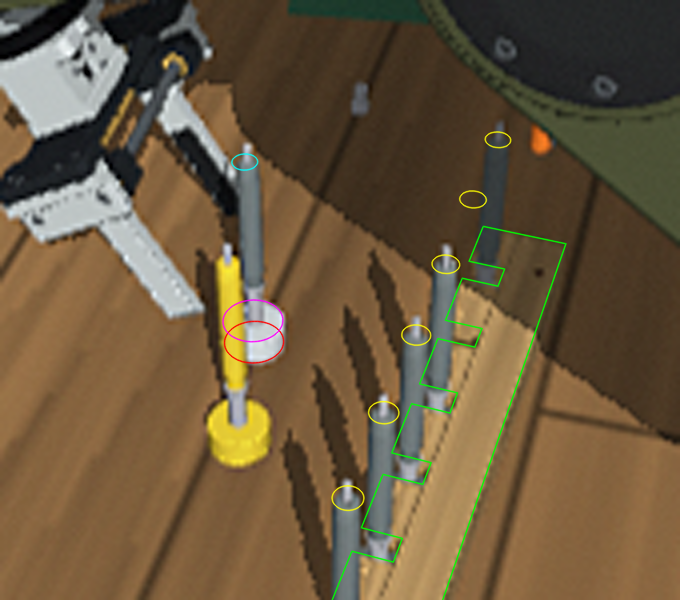

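Request:
jog_arm(
  commands=[
    [-0.004,-0.0002,0,0,0,0.003,1],
    [-0.009,-0.0004,0,0,0,0.006,1],
    [-0.014,-0.0007,0,0,0,0.01,1],
    [-0.019,-0.0009,0,0,0,0.01,1],
    [-0.024,-0.0012,0,0,0,0.01,1],
    [-0.029,-0.0014,0,0,0,0.01,1],
    [-0.034,-0.0017,0,0,0,0.01,1],
    [-0.039,-0.002,0,0,0,0.01,1],
    [-0.044,-0.0022,0,0,0,0.01,1],
    [-0.048,-0.0024,0,0,0,0.01,1],
  ],
)

```text
clock: 8.0
eef_pos: [544.2, -130.5, -22.5]
eef_rot: [3.142, 0.524, 0.051]
wrist_force: [0.8, -0.9, 0.1]
finger_gap: 94.1
```

```bash
python3 look.py 5; python3 -c "
from ov import *
shot('top','t5')
F=[(537.5,-76)]
crop('s5',200,110,370,260,4,'s5c');overlay('w5',(476.9,3.7,3.0944),F,100,200,310,420,3.5,'w5c');overlay('t5',(472.9,1.9,3.0944),F,200,150,370,265,4.7,'t5c')"
```

```text
8.1 [ 544.2 -130.4  -22.5] [-3.142  0.525  0.051] [-0.5 -0.2 -0.5]
```

View pics/w5c.png

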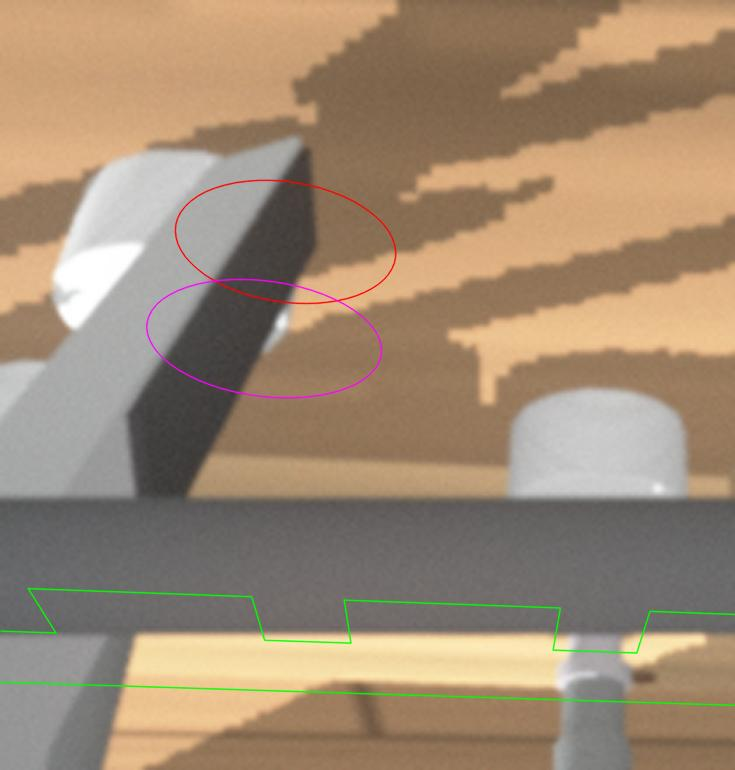

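View pics/s5c.png

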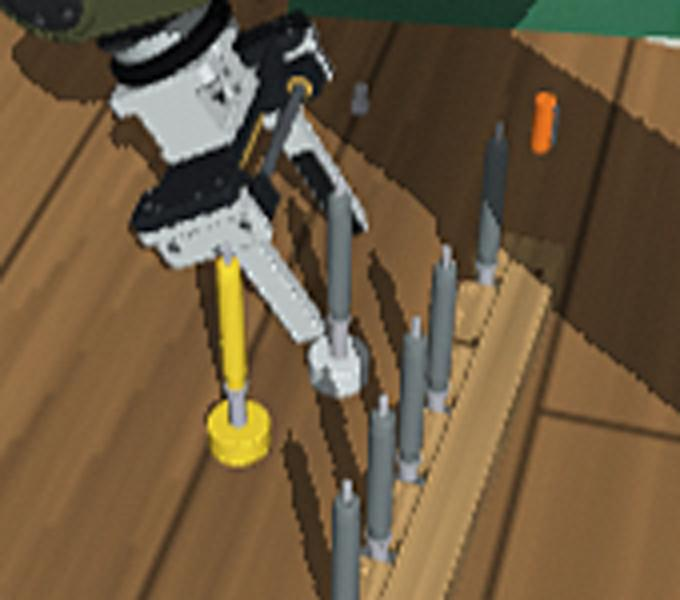

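View pics/t5c.png

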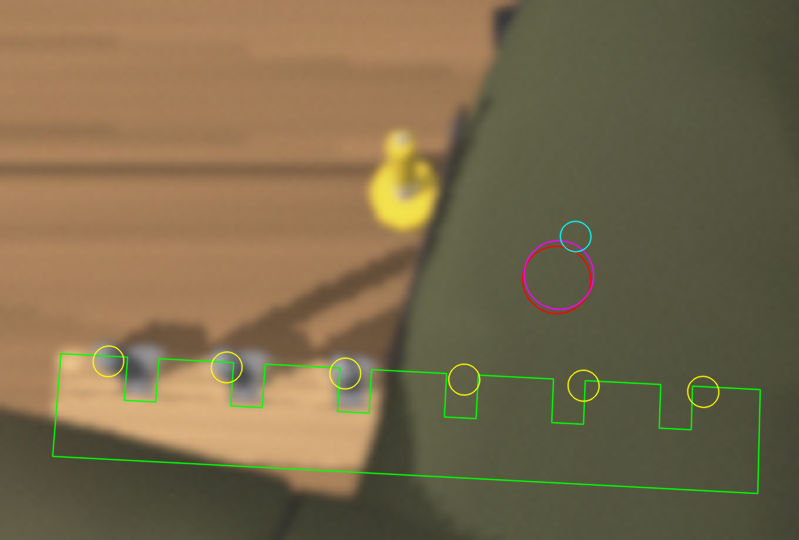

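The foot is drifting to +y because the fingertip acts as a point contact. I'll measure the foot, then back off and re-approach.

```bash
python3 -c "
from ov import *
F=[(538,-60)]
overlay('w5',(476.9,3.7,3.0944),F,80,200,310,420,3.4,'w5c');overlay('s5',(476.9,3.7,3.0944),F,200,110,370,260,4,'s5c')"
```

```text
(no output)
```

View pics/w5c.png

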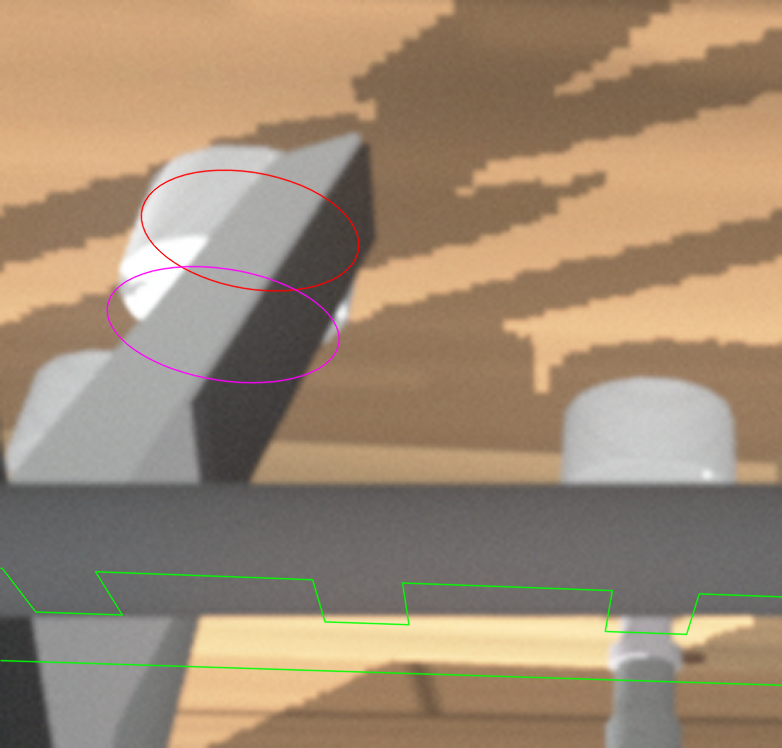

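View pics/s5c.png

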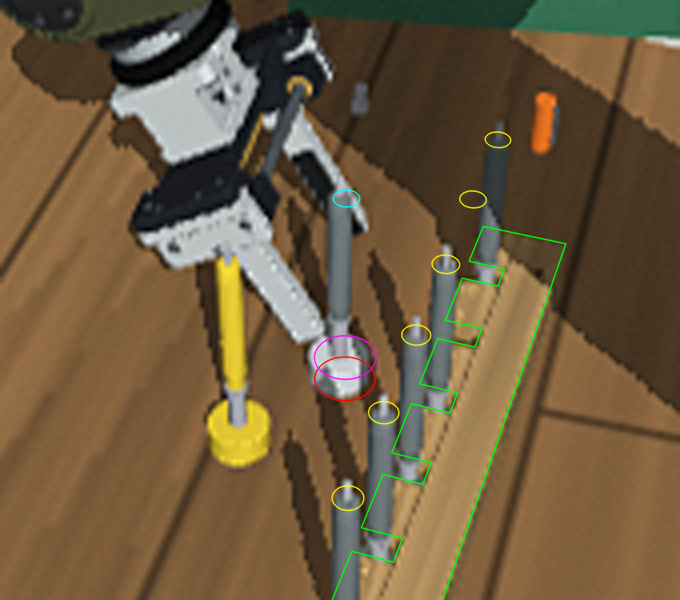

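```bash
python3 -c "
from ov import *
s=ld('s5');w=ld('w5')
for z in (3,8,13): print(z,px2w(s,200+327/4,110+322/4,z).round(1),px2w(s,200+300/4,110+342/4,z).round(1),px2w(w,80+368/3.4,200+145/3.4,z).round(1),px2w(w,80+280/3.4,200+155/3.4,z).round(1))
print(px2w(w,80+120/3.4,200+275/3.4,18),px2w(w,80+225/3.4,200+145/3.4,0))
R=cv2.Rodrigues(w['rvec'])[0]; print(-R.T@w['tvec'])
"
```

```text
3 [558.9 -99.3   3. ] [570.  -78.2   3. ] [567.2 -84.1   3. ] [564.  -70.2   3. ]
8 [557.5 -94.4   8. ] [568.5 -73.4   8. ] [573.6 -85.7   8. ] [570.6 -72.4   8. ]
13 [556.1 -89.4  13. ] [567.  -68.6  13. ] [580.1 -87.4  13. ] [577.2 -74.7  13. ]
[552.56384715 -47.47944155  18.        ] [562.11406408 -60.70825686   0.        ]
[ 719.90997138 -122.92680513  121.08258546]
```

```bash
python3 -c "
from ov import *
from scipy.spatial.transform import Rotation as R
s=ld('s5');w=ld('w5')
M=R.from_euler('xyz',[3.142,.5245,.051]).as_matrix(); T=np.array([544.2,-130.4,-22.5])
print(M.round(2))
print('obs w far-in',(80+368/3.4,200+145/3.4),'near-in',(80+375/3.4,200+238/3.4),'far-out',(80+282/3.4,200+154/3.4))
print('obs s near-in?',(200+327/4,110+322/4),'far-out',(200+300/4,110+342/4))
for r in (30,34,38,42):
  for a in (8,):
    P=[T+M@np.array([x,-y,-r]) for x,y in ((a,47),(-a,47),(a,59.5),(-a,59.5))]
    print(r,np.round(P,1).tolist()); print(w2px(w,P).round(1).tolist(), w2px(s,P).round(1).tolist())
"
```

```text
[[ 0.86  0.05 -0.5 ]
 [ 0.04 -1.   -0.03]
 [-0.5  -0.   -0.87]]
obs w far-in (188.23529411764707, 242.64705882352942) near-in (190.29411764705884, 270.0) far-out (162.94117647058823, 245.29411764705884)
obs s near-in? (281.75, 190.5) far-out (275.0, 195.5)
30 [[563.7, -82.4, -0.5], [549.9, -83.1, 7.5], [563.1, -69.9, -0.5], [549.3, -70.6, 7.5]]
[[186.9, 241.3], [188.9, 268.7], [163.4, 241.3], [165.9, 268.7]] [[278.0, 195.9], [283.5, 194.4], [276.8, 199.4], [282.4, 198.0]]
34 [[565.7, -82.3, 2.9], [551.9, -83.0, 11.0], [565.1, -69.8, 2.9], [551.3, -70.5, 11.0]]
[[185.1, 244.1], [187.1, 272.1], [161.1, 244.1], [163.7, 272.0]] [[277.1, 194.7], [282.7, 193.2], [276.0, 198.3], [281.6, 196.8]]
38 [[567.7, -82.2, 6.4], [553.9, -82.9, 14.4], [567.1, -69.7, 6.4], [553.3, -70.4, 14.4]]
[[183.2, 247.1], [185.3, 275.5], [158.7, 247.1], [161.4, 275.5]] [[276.3, 193.6], [281.9, 192.1], [275.1, 197.1], [280.7, 195.7]]
42 [[569.7, -82.1, 9.9], [555.9, -82.8, 17.9], [569.1, -69.6, 9.9], [555.3, -70.3, 17.9]]
[[181.2, 250.2], [183.4, 279.1], [156.2, 250.2], [159.0, 279.1]] [[275.5, 192.4], [281.1, 190.9], [274.3, 196.0], [279.9, 194.5]]
```

```bash
python3 -c "
from ov import *
crop('w5',90,225,210,315,6.5,'w5e'); crop('s5',255,140,320,220,8,'s5e')"
```

```text
(no output)
```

View pics/w5e.png

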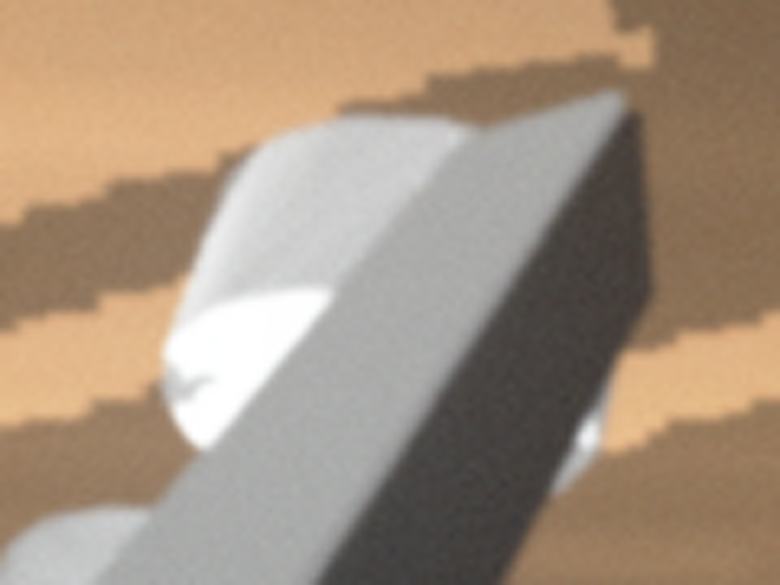

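View pics/s5e.png

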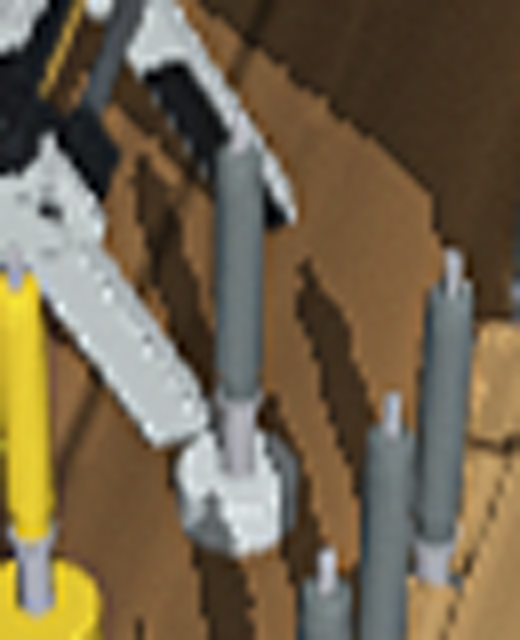

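```bash
cat > fit.py <<'E'
from ov import *
from scipy.optimize import least_squares
a=np.linspace(0,2*np.pi,361)
def ring(x,y,z,r=18): return np.c_[x+r*np.cos(a),y+r*np.sin(a),0*a+z]
def fitfoot(c,x0,umin=None,umax=None,vtop=None,vbot=None,z0=0,umaxall=None,uminall=None):
    def f(p):
        q=w2px(c,ring(p[0],p[1],z0+18)); b=w2px(c,ring(p[0],p[1],z0)); e=[]
        al=np.r_[q,b]
        if umin is not None:e.append(q[:,0].min()-umin)
        if umax is not None:e.append(q[:,0].max()-umax)
        if uminall is not None:e.append(al[:,0].min()-uminall)
        if umaxall is not None:e.append(al[:,0].max()-umaxall)
        if vtop is not None:e.append(al[:,1].min()-vtop)
        if vbot is not None:e.append(al[:,1].max()-vbot)
        return e
    r=least_squares(f,x0); return r.x.round(1),r.fun.round(1)
E
python3 -c "
from fit import *
w=ld('w5')
for z0 in (-1,0,5,10): print(z0,fitfoot(w,[540,-62],umin=114.8,umax=183.8,vtop=242.5,z0=z0))
s=ld('s5'); print(fitfoot(s,[540,-62],uminall=255+176/8,umaxall=255+297/8,vbot=140+553/8))
s=ld('s3'); print(fitfoot(s,[600,-75],umaxall=200+285/4,vbot=110+362/4))
"
```

```text
-1 (array([543., -63.]), array([-0.1,  0.1,  0. ]))
0 (array([544.3, -63.5]), array([-0.3,  0.3,  0.1]))
5 (array([550.5, -66. ]), array([-1.8,  1.8,  0.4]))
10 (array([556.7, -68.4]), array([-3.3,  3.5,  0.8]))
(array([541.2, -60.9]), array([-0.1,  0.1, -0. ]))
(array([597.3, -74.7]), array([0., 0.]))
```

Request:
jog_arm(
  commands=[
    [0.01,0,0,0,0,0,1],
    [0.022,0,0,0,0,0,1],
    [0.034,0,0,0,0,0,1],
    [0.034,0.006,0,0,0,-0.02,1],
    [0.034,0.014,0,0,0,-0.045,1],
    [0.034,0.022,-0.001,0,0,-0.072,1],
    [0.03,0.028,-0.003,0,0,-0.072,1],
    [0.024,0.031,-0.005,0,0,-0.072,1],
    [0.018,0.031,-0.006,0,0,-0.072,1],
    [0.014,0.031,-0.006,0,0,-0.072,1],
  ],
)

```text
clock: 9.4
eef_pos: [560.2, -99.4, -26.7]
eef_rot: [3.141, 0.519, -0.098]
wrist_force: [7.1, 0.2, 11.2]
finger_gap: 94.2
```

```bash
python3 look.py 6; python3 -c "
from ov import *
crop('w6',90,200,290,350,4,'w6c'); crop('s6',210,110,320,220,7,'s6c')"
```

```text
9.5 [559.6 -99.4 -26.7] [ 3.141  0.521 -0.098] [ 4.2  0.1 12.6]
```

View pics/w6c.png

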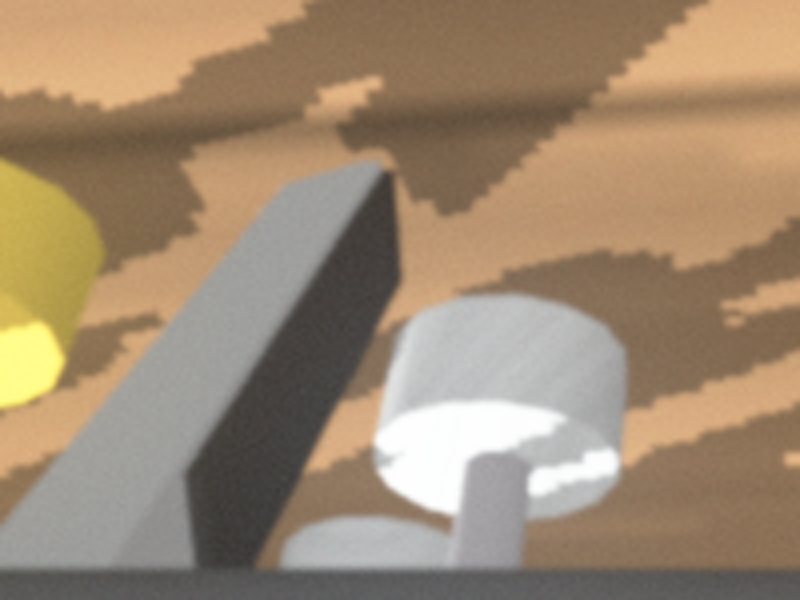

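View pics/s6c.png

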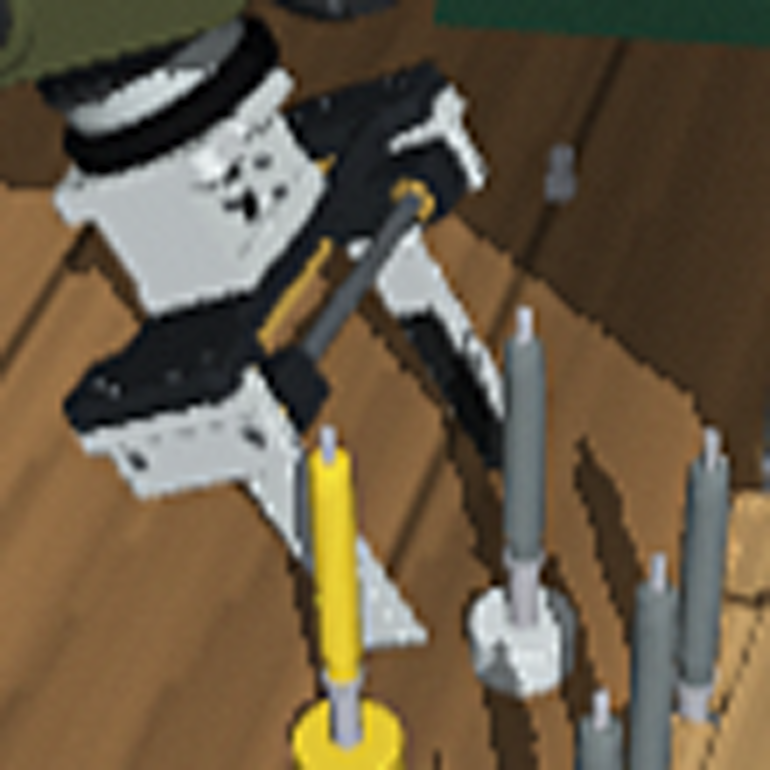

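```bash
python3 -c "
from fit import *
w=ld('w6');s=ld('s6')
print(fitfoot(w,[543,-62],umin=90+374/4,umax=90+621/4,vtop=200+294/4,vbot=200+519/4))
print(fitfoot(s,[543,-62],uminall=210+467/7,umaxall=210+575/7,vbot=110+695/7))
from scipy.spatial.transform import Rotation as R
M=R.from_euler('xyz',[3.141,.521,-.098]).as_matrix(); T=np.array([559.6,-99.4,-26.7]); r=35.5
P=[T+M@np.array([x,-y,-r]) for x,y in ((8,47),(-8,47),(8,59.5),(-8,59.5))]
print(np.round(P,1).tolist()); print(w2px(w,P).round(1).tolist(), w2px(s,P).round(1).tolist())
print('obs far-in',90+388/4,200+170/4,'near-in',90+402/4,200+275/4,'far-out',90+290/4,200+183/4,'side near',210+427/7,110+637/7,'left',210+365/7,110+645/7)
"
```

```text
(array([545.2, -63.2]), array([-1.1,  1.1, -1. ,  1.7]))
(array([541.4, -60.3]), array([ 0.1, -0.1,  0. ]))
[[588.7, -55.0, 0.1], [574.9, -53.7, 8.0], [589.9, -42.6, 0.1], [576.1, -41.2, 8.0]]
[[184.9, 245.9], [187.0, 273.9], [160.9, 245.9], [163.5, 273.9]] [[264.8, 201.5], [270.1, 200.6], [262.8, 205.0], [268.1, 204.2]]
obs far-in 187.0 242.5 near-in 190.5 268.75 far-out 162.5 245.75 side near 271.0 201.0 left 262.14285714285717 202.14285714285714
```

Request:
jog_arm(
  commands=[
    [0,0,0.004,0,0,0,1],
    [-0.006,0.0005,0.004,0,0,0,1],
    [-0.011,0.0005,0.004,0,0,0,1],
    [-0.0155,0.0005,0.004,0,0,0,1],
    [-0.019,-0.0013,0.004,0,0,0,1],
    [-0.0225,-0.003,0.004,0,0,0,1],
    [-0.026,-0.0048,0.004,0,0,0,1],
    [-0.0295,-0.0065,0.004,0,0,0,1],
    [-0.033,-0.0083,0.004,0,0,0,1],
    [-0.033,-0.0083,0.004,0,0,0,1],
  ],
)

```text
clock: 10.75
eef_pos: [525.3, -107.9, -24.5]
eef_rot: [3.142, 0.524, -0.1]
wrist_force: [0.7, -0.3, 0.4]
finger_gap: 94.2
```

```bash
python3 look.py 7; python3 -c "
from ov import *
crop('w7',90,200,290,350,4,'w7c'); crop('s7',210,110,320,220,7,'s7c')"
```

```text
10.85 [ 525.5 -107.8  -24.5] [ 3.142  0.524 -0.1  ] [-0.2  0.1  0. ]
```

View pics/w7c.png

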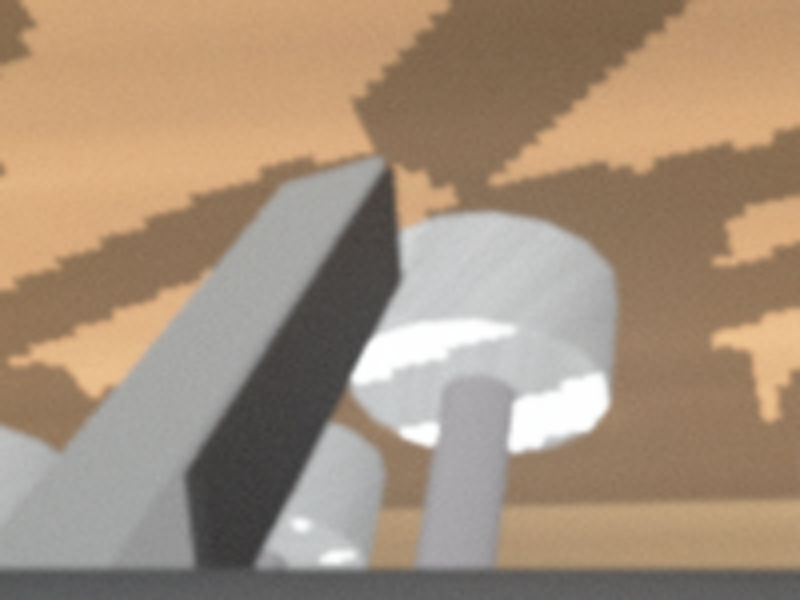

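View pics/s7c.png

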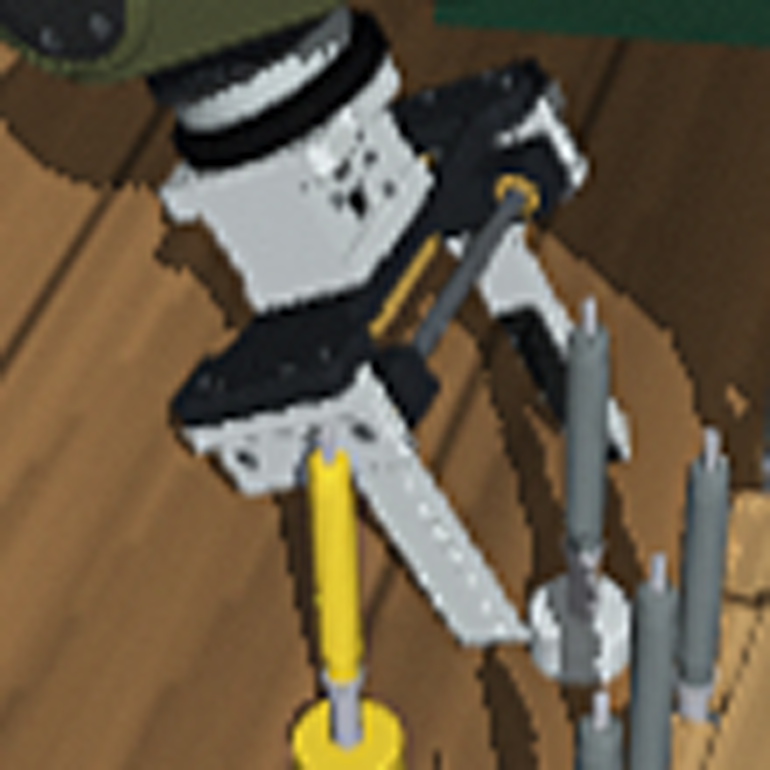

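```bash
python3 -c "
from fit import *
w=ld('w7');s=ld('s7')
print(fitfoot(w,[525,-70],umin=90+350/4,umax=90+611/4,vtop=200+211/4,vbot=200+453/4))
print(fitfoot(s,[525,-70],uminall=210+530/7,umaxall=210+634/7,vbot=110+684/7))
# stand in side: tips of parked barrels z=150 and wrist parked foot
t=ld('s0') if 0 else ld('s7')
overlay('s7',(475,2.5,3.0944),[(522,-70)],230,150,350,270,6,'s7o'); overlay('w7',(478,2,3.0944),[(525,-72)],90,200,290,420,3.2,'w7o')
"
```

```text
(array([527. , -72.8]), array([-1. ,  1. , -0.9,  1.5]))
(array([522.9, -70.7]), array([-0.2,  0.2, -0. ]))
```

View pics/s7o.png

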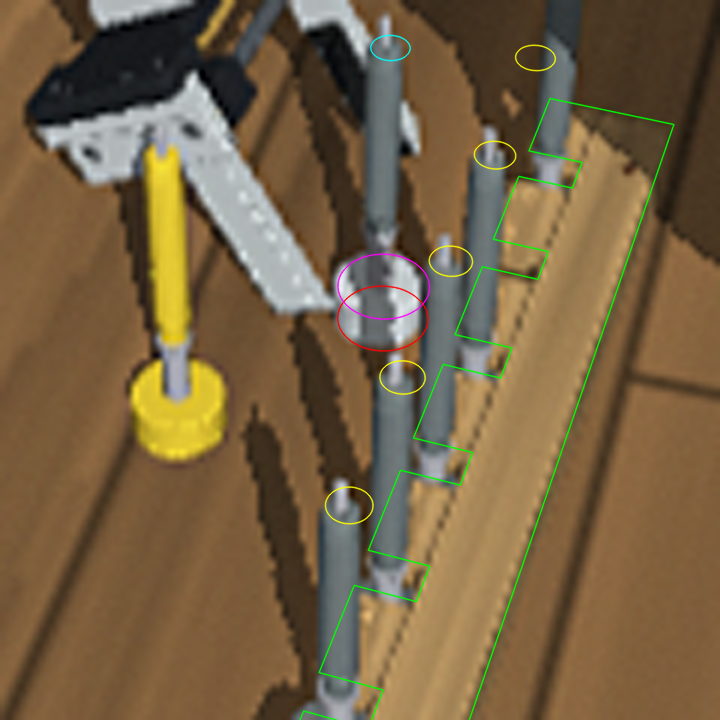

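View pics/w7o.png

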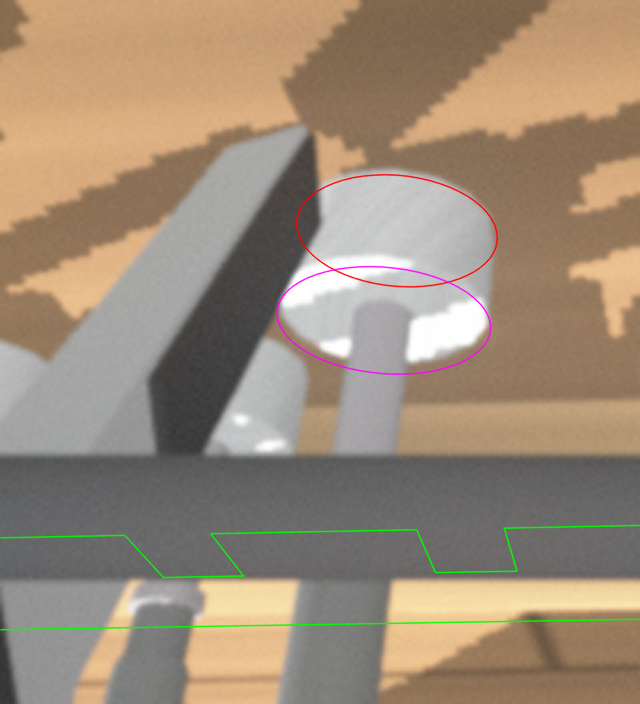

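```bash
python3 -c "
from fit import *
w=ld('w7');s=ld('s7')
# side: shoulders z138 of slots 1,2,3 (px) -> world
for (u,v) in [(395,374),(444,258),(489,150)]: print('side barrel',px2w(s,230+u/6,150+v/6,138).round(1))
print('side grey',px2w(s,230+386/6,150+45/6,138).round(1))
st=(476.5,1.6,3.0944)
for k in (1,2,3,4): print(k,stand_pts(*st,[(0,-135+54*k,0)]).round(1))
print('w collar slot3',px2w(w,90+166.5/3.2,200+603/3.2,49).round(1))
print(fitfoot(w,[473,-24],umaxall=90+307/3.2,vtop=200+338/3.2))
"
```

```text
side barrel [480.2  83.6 138. ]
side barrel [477.5  29.8 138. ]
side barrel [474.9 -25.2 138. ]
side grey [522.5 -69.8 138. ]
1 [[480.3  82.5   0. ]]
2 [[477.8  28.6   0. ]]
3 [[475.2 -25.4   0. ]]
4 [[472.7 -79.3   0. ]]
w collar slot3 [485.3 -27.2  49. ]
(array([473.3, -22. ]), array([-0., -0.]))
```

Request:
jog_arm(
  commands=[
    [0.003,0,0,0,0,0,1],
    [0.003,-0.002,0,0,0,0,1],
    [0,-0.002,0,0,0,0,1],
    [-0.003,-0.003,0,0,0,0,1],
    [-0.006,-0.004,0,0,0,0,1],
    [-0.009,-0.005,0,0,0,0,1],
    [-0.012,-0.006,0,0,0,0,1],
    [-0.015,-0.007,0,0,0,0,1],
    [-0.018,-0.008,0,0,0,0,1],
    [-0.018,-0.008,0,0,0,0,1],
  ],
)

```text
clock: 12.1
eef_pos: [507.3, -115.8, -24.5]
eef_rot: [3.142, 0.525, -0.1]
wrist_force: [-0.2, 0.8, -0.3]
finger_gap: 94.3
```

```bash
python3 look.py 8; python3 -c "
from ov import *
crop('w8',90,200,290,350,4,'w8c'); crop('s8',230,150,350,270,6,'s8c')"
```

```text
12.2 [ 507.5 -115.8  -24.5] [ 3.142  0.524 -0.1  ] [-0.3  0.   0.4]
```

View pics/w8c.png

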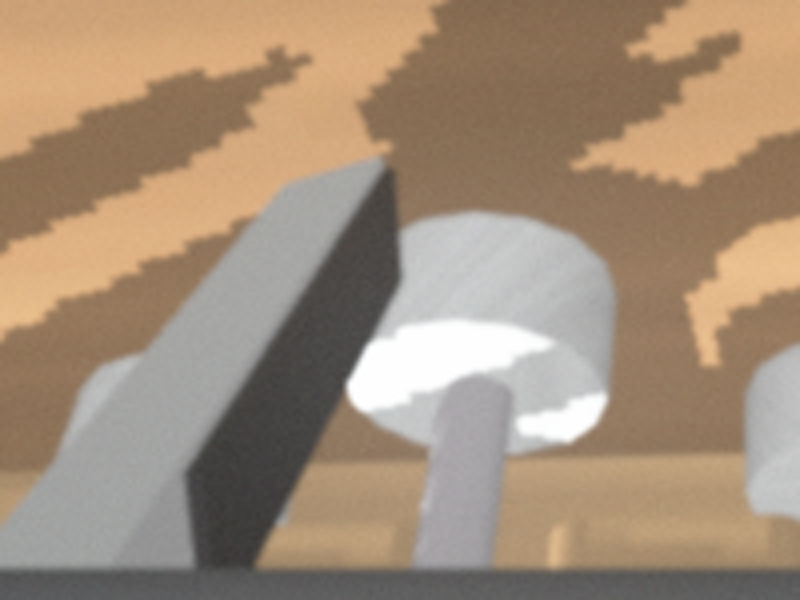

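View pics/s8c.png

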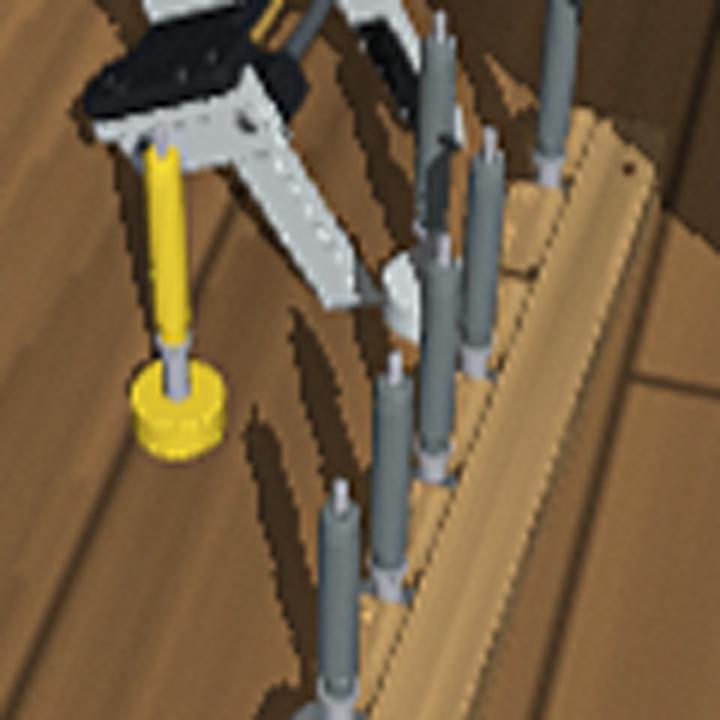

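```bash
python3 -c "
from fit import *
w=ld('w8');s=ld('s8')
print(fitfoot(w,[508,-78],umin=90+347/4,umax=90+609/4,vtop=200+210/4,vbot=200+453/4))
print('side grey',px2w(s,230+439/6,150+37/6,138).round(1))
crop('w8',170,310,290,345,6.6,'w8s')
overlay('w8',(480.5,-0.7,3.0944),[(510,-80)],90,200,290,420,3.2,'w8o')
"
```

```text
(array([509.2, -80.5]), array([-0.9,  0.9, -0.8,  1.4]))
side grey [505.4 -79.2 138. ]
```

View pics/w8o.png

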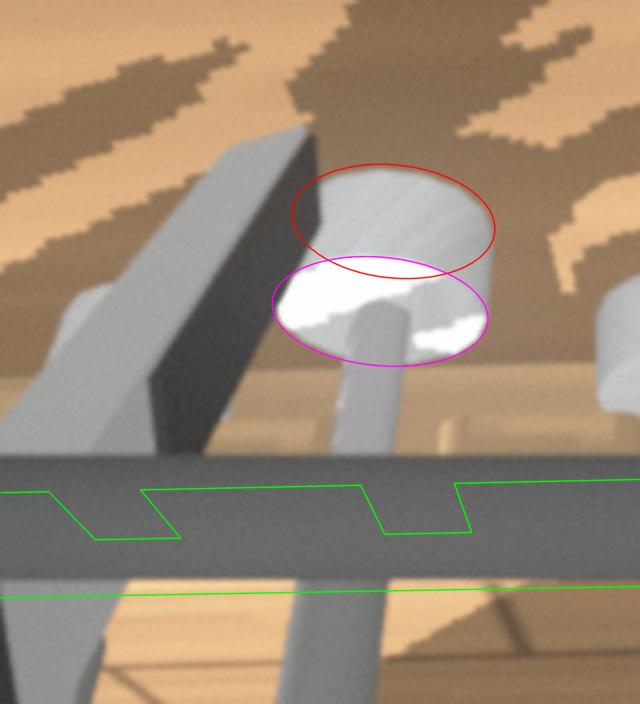

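View pics/w8s.png

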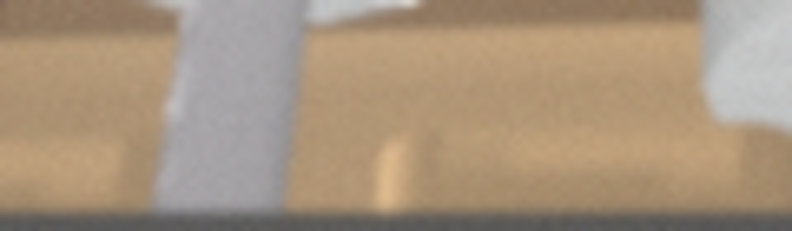

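```bash
python3 -c "
from fit import *
w=ld('w8')
for u in (188.9,208.2,227.6): print(px2w(w,u,330.5,38).round(1))
# slot5 foot left edge
print(fitfoot(w,[475,-135],uminall=90+745/4,vtop=200+345/4))
"
```

```text
[514.2 -73.8  38. ]
[513.3 -83.3  38. ]
[512.3 -92.8  38. ]
(array([ 469.2, -130.6]), array([ 0., -0.]))
```

```bash
python3 -c "
from fit import *
w=ld('w8')
for u in (188.9,208.2,227.6): print(px2w(w,u,330.5,26).round(1),px2w(w,u,332.5,26).round(1))
# parked slot edges: slot5 foot; spindle axis at z 22..: 
for q in [(240,70,22)]: print(px2w(w,170+q[0]/6.6,310+q[1]/6.6,30))
overlay('w8',(478.5,-0.7,3.0944),[(509.2,-80.3)],90,200,290,420,3.2,'w8o')
c=w
print(w2px(w,stand_pts(478.5,-.7,3.0944,[(-12,73,26),(-12,89,26),(18,73,0),(18,89,0)])))
"
```

```text
[489.3 -64.8  26. ] [486.8 -64.1  26. ]
[488.3 -75.7  26. ] [485.8 -75.1  26. ]
[487.2 -86.6  26. ] [484.7 -86.1  26. ]
[507.96397433 -79.96136642  30.        ]
[[206.13940307 331.56570769]
 [234.04655817 330.92626757]
 [219.91337968 314.4605051 ]
 [243.39164331 313.88149471]]
```

Request:
jog_arm(
  commands=[
    [0.01,0.001,0,0,0,0,1],
    [0.025,0.001,0.005,0,0,0,1],
    [0.045,0.001,0.015,0,0,0,1],
    [0.06,0,0.035,0,0,0,1],
    [0.06,-0.01,0.06,0,0,0,1],
    [0.06,-0.02,0.09,0,0,0,1],
    [0.06,-0.02,0.12,0,0,0,1],
    [0.06,-0.02,0.14,0,0,0,1],
    [0.06,-0.02,0.14,0,0,0,1],
    [0.06,-0.02,0.14,0,0,0,1],
  ],
)

```text
clock: 13.45
eef_pos: [567.2, -135.5, 114.2]
eef_rot: [-3.141, 0.526, -0.099]
wrist_force: [0.8, 0.1, -0.5]
finger_gap: 94.3
```

```bash
python3 look.py 9; python3 -c "
from ov import *
shot('top','t9')
crop('w9',120,150,320,300,4,'w9c'); crop('s9',230,150,350,270,6,'s9c')"
```

```text
13.55 [ 567.1 -135.5  114.2] [-3.141  0.526 -0.099] [-0.1  0.3 -1.1]
```

View pics/w9.png

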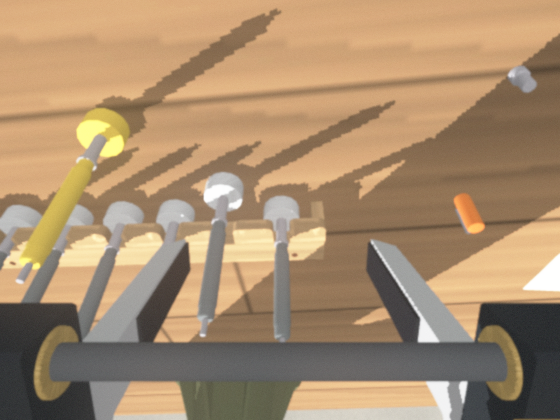

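View pics/t9.png

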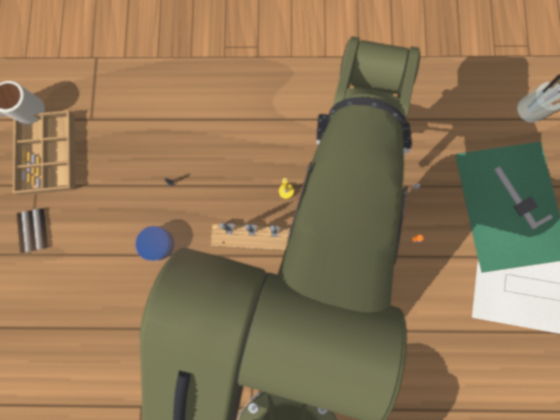

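View pics/s9c.png

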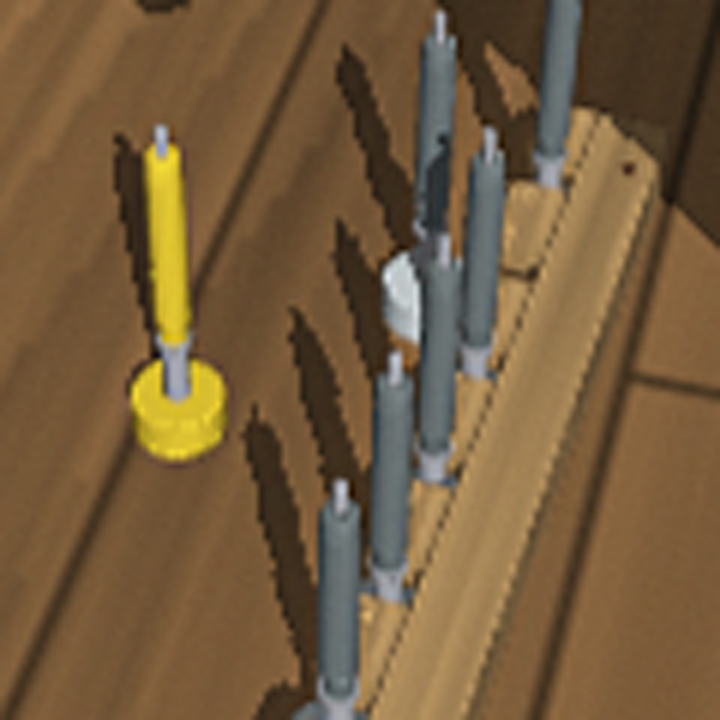

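```bash
python3 -c "
from ov import *
crop('w9',165,160,305,270,5.6,'w9c'); overlay('w9',(477.5,1.5,3.0944),[(507,-79)],165,160,305,270,5.6,'w9o')"
```

```text
(no output)
```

View pics/w9c.png

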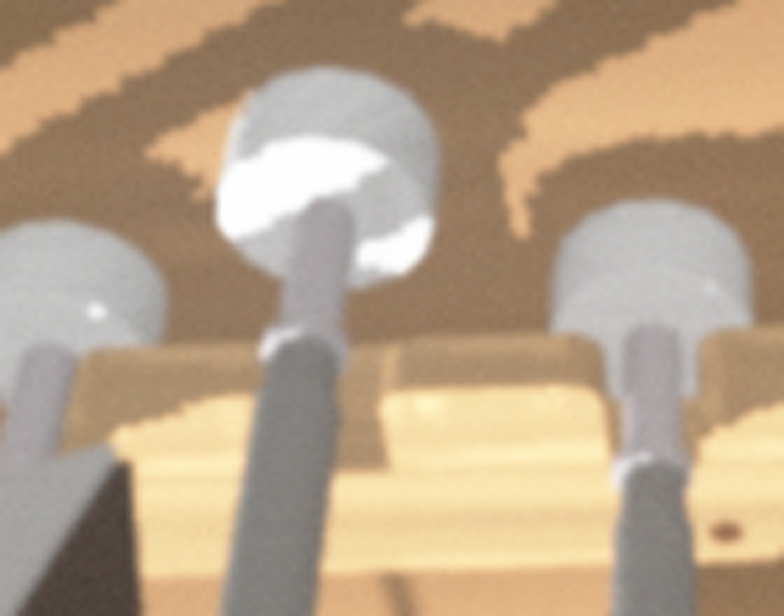

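View pics/w9o.png

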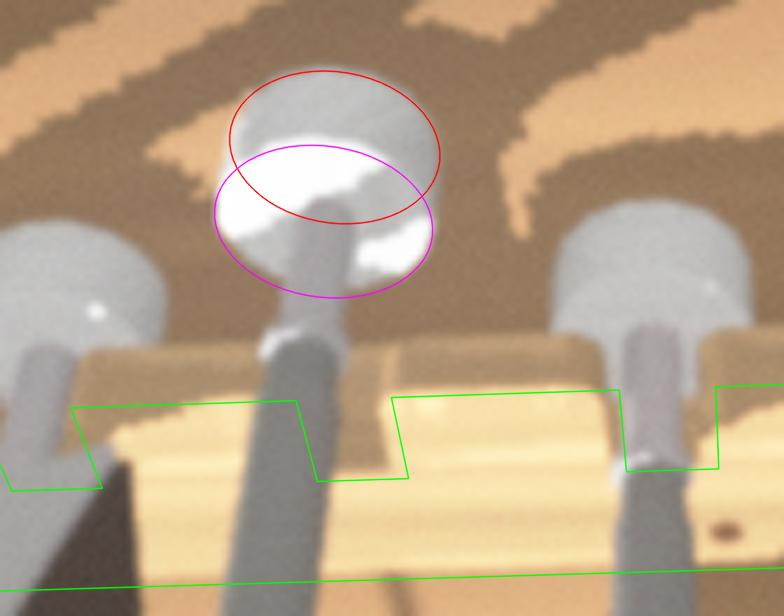

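```bash
python3 -c "
from fit import *
w=ld('w9')
print('grey',fitfoot(w,[508,-79],umin=165+215/5.6,umax=165+434/5.6,vtop=160+66/5.6))
print('slot5',fitfoot(w,[472,-131],uminall=165+552/5.6,umaxall=165+752/5.6,vtop=160+199/5.6))
print('slot3',fitfoot(w,[476,-24],umaxall=165+168/5.6,vtop=160+219/5.6))
overlay('w9',(479,3.3,3.0944),[(508,-79)],165,160,305,270,5.6,'w9o')"
```

```text
grey (array([507.4, -79.7]), array([ 0., -0., -0.]))
slot5 (array([ 471.2, -130.8]), array([-0.3,  0.3,  0. ]))
slot3 (array([476.8, -23.4]), array([-0., -0.]))
```

View pics/w9o.png

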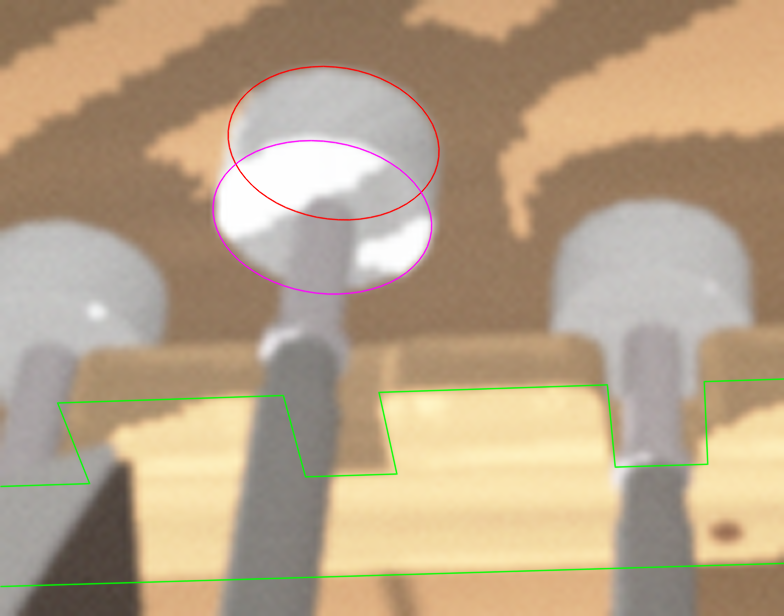

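```bash
python3 -c "
from fit import *
overlay('w9',(479,3.3,3.0944),[(508,-79)],250,170,390,275,5.6,'w9p')
w=ld('w9')
for z in (0,26,38): print(z,px2w(w,311,203,z).round(1),px2w(w,325,203,z).round(1),px2w(w,326,220,z).round(1))"
```

```text
0 [ 475.7 -161.3    0. ] [ 474.3 -175.4    0. ] [ 448.3 -176.2    0. ]
26 [ 502.7 -160.6   26. ] [ 501.4 -173.3   26. ] [ 478. -174.   26.]
38 [ 515.1 -160.3   38. ] [ 513.9 -172.3   38. ] [ 491.7 -173.    38. ]
```

View pics/w9p.png

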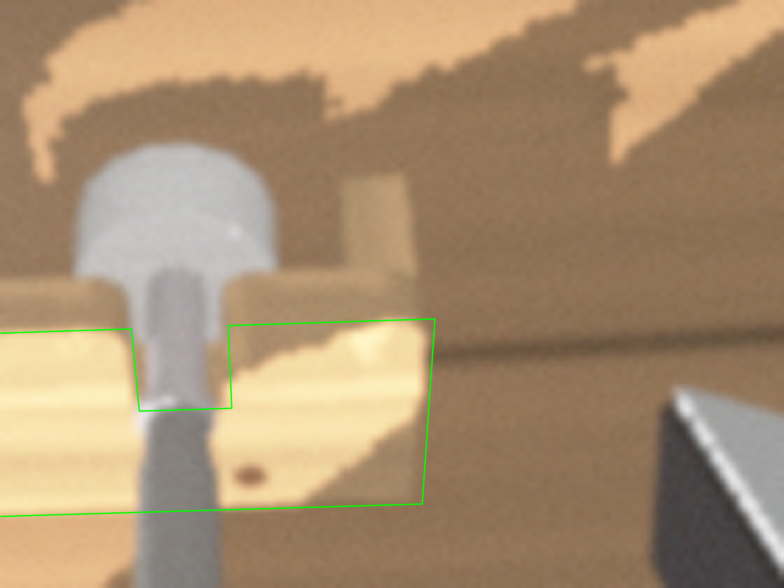

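Request:
jog_arm(
  commands=[
    [0,0,-0.02,0,0,0.01,1],
    [0,0.001,-0.045,0,0,0.02,1],
    [0,0.002,-0.07,0,0,0.033,1],
    [0,0.003,-0.095,0,0,0.033,1],
    [0,0.004,-0.115,0,0,0.033,1],
    [-0.008,0.004,-0.13,0,0,0.033,1],
    [-0.018,0.004,-0.136,0,0,0.033,1],
    [-0.03,0.004,-0.138,0,0,0.033,1],
    [-0.038,0.004,-0.138,0,0,0.033,1],
    [-0.042,0.004,-0.138,0,0,0.033,1],
  ],
)

```text
clock: 14.85
eef_pos: [525.3, -131.8, -22.3]
eef_rot: [3.141, 0.524, -0.031]
wrist_force: [0.6, -0.3, 0.6]
finger_gap: 93.9
```

```bash
python3 look.py 10; python3 -c "
from ov import *
crop('w10',90,200,290,350,4,'w10c'); crop('s10',230,130,350,250,6,'s10c')"
```

```text
14.95 [ 525.5 -131.8  -22.3] [ 3.141  0.524 -0.031] [-0.2 -0.   0. ]
```

View pics/w10c.png

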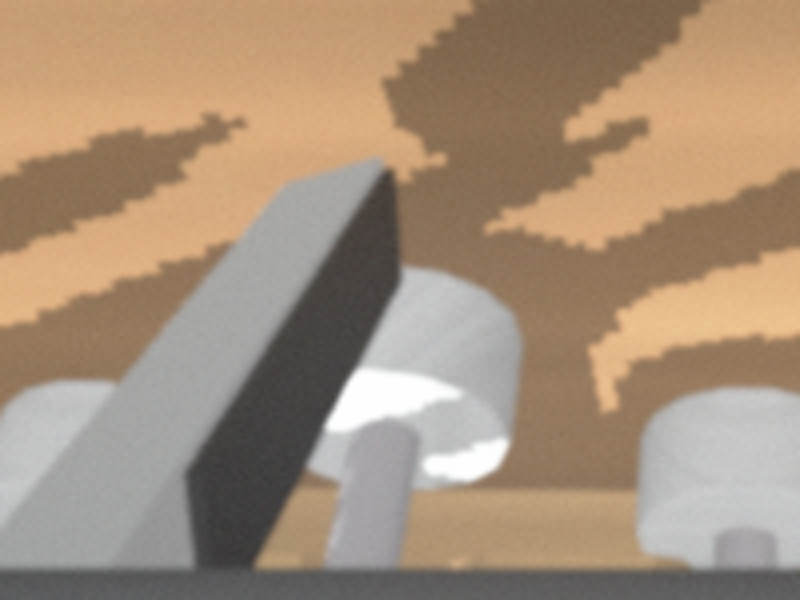

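View pics/s10c.png

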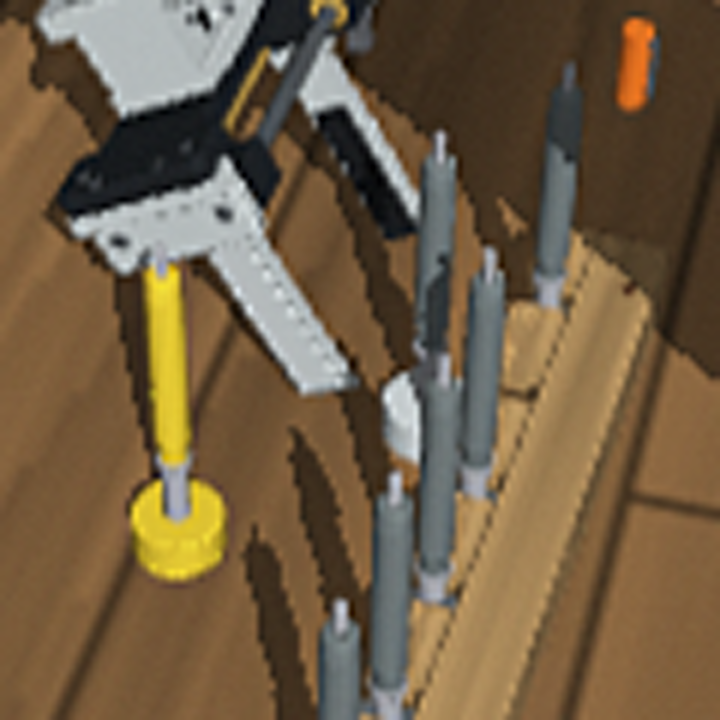

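Request:
jog_arm(
  commands=[
    [0,0.0005,-0.002,0,0,0,1],
    [-0.005,0.0005,-0.002,0,0,0,1],
    [-0.009,0.0005,-0.002,0,0,0,1],
    [-0.012,0.0005,-0.002,0,0,0,1],
    [-0.0145,0.0006,-0.002,0,0,0,1],
    [-0.017,0.0007,-0.002,0,0,0,1],
    [-0.0195,0.0008,-0.002,0,0,0,1],
    [-0.022,0.0009,-0.002,0,0,0,1],
    [-0.024,0.001,-0.002,0,0,0,1],
    [-0.024,0.001,-0.002,0,0,0,1],
  ],
)

```text
clock: 16.2
eef_pos: [501.4, -130.7, -24.5]
eef_rot: [3.142, 0.525, -0.031]
wrist_force: [0.6, -0.2, 0.1]
finger_gap: 93.7
```

```bash
python3 look.py 11; python3 -c "
from ov import *
crop('w11',90,200,290,350,4,'w11c'); crop('s11',230,130,350,250,6,'s11c')"
```

```text
16.3 [ 501.5 -130.7  -24.6] [ 3.142  0.525 -0.031] [ 0.7 -0.4  0.2]
```

View pics/w11c.png

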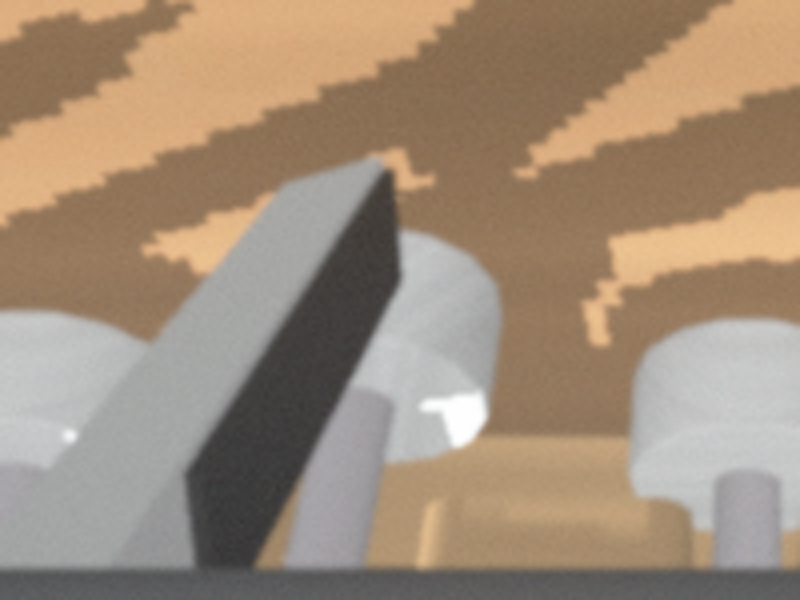

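View pics/s11c.png

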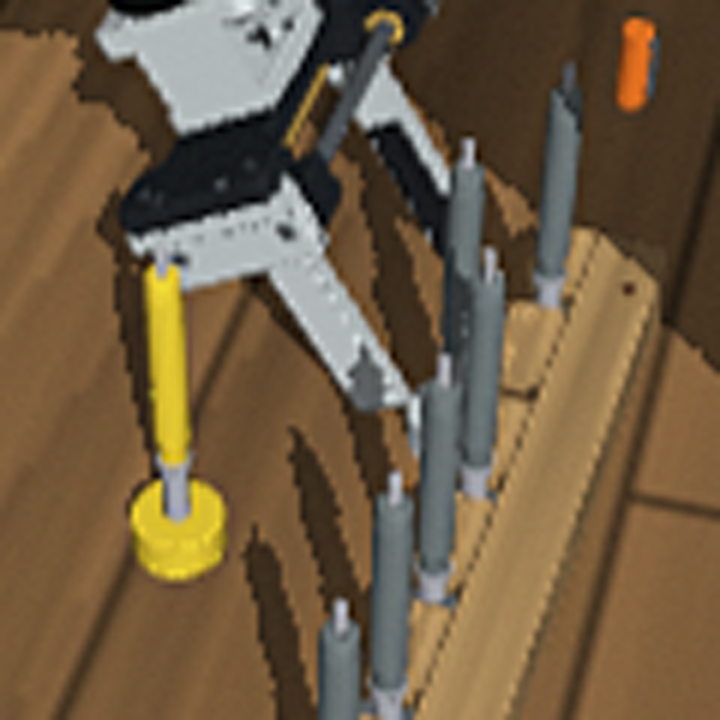

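```bash
python3 -c "
from fit import *
w=ld('w11')
g,_=fitfoot(w,[498,-79],umaxall=90+500/4,vtop=200+229/4); f,_2=fitfoot(w,[472,-131],uminall=90+631/4,vtop=200+319/4)
print(g,f)
d=np.array([-.05,-.9987]); n=np.array([.9987,-.05]); print('lat from slot5',(f-g)@d,'fwd',(g-f)@n)
s=ld('s11'); print('side',px2w(s,230+467/6,130+165/6,138).round(1),px2w(s,230+489/6,130+268/6,138).round(1))
overlay('w11',(f[0]+.05*135-.0,f[1]+135*.9987,np.pi-.05),[g],90,200,290,420,3.2,'w11o')
"
```

```text
[496.2 -77.1] [ 472.  -131.4]
lat from slot5 55.43941000000001 fwd 21.45353999999999
side [494.7 -77.6 138. ] [475.2 -26.2 138. ]
```

View pics/w11o.png

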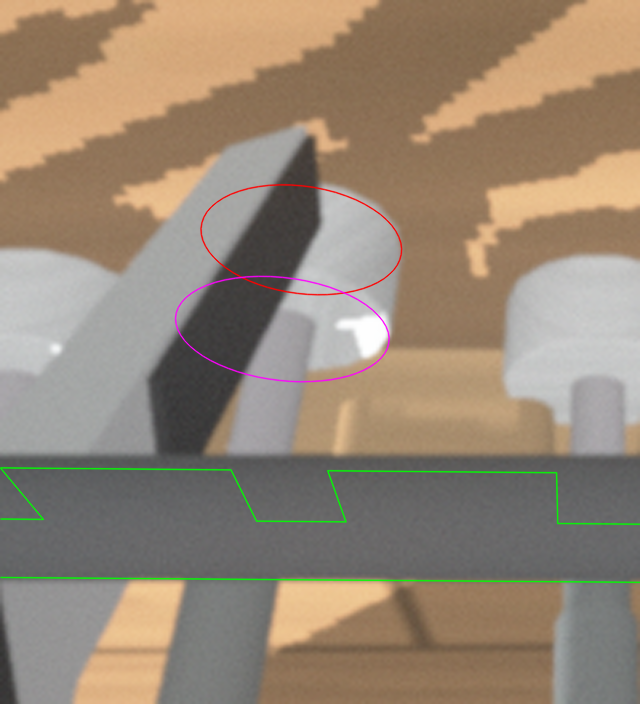

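Request:
jog_arm(
  commands=[
    [0.003,0,0,0,0,0,1],
    [0.004,0.003,0,0,0,0,1],
    [0.003,0.006,0,0,0,0,1],
    [0.001,0.006,0,0,0,0,1],
    [-0.001,0.006,0,0,0,0,1],
    [-0.003,0.006,0,0,0,0,1],
    [-0.005,0.006,0,0,0,0,1],
    [-0.007,0.006,0,0,0,0,1],
    [-0.009,0.006,0,0,0,0,1],
    [-0.009,0.006,0,0,0,0,1],
  ],
)

```text
clock: 17.55
eef_pos: [492.4, -124.7, -24.5]
eef_rot: [3.142, 0.524, -0.031]
wrist_force: [-0.0, -0.2, -0.4]
finger_gap: 94.4
```

```bash
python3 look.py 12; python3 -c "
from ov import *
crop('w12',90,200,290,350,4,'w12c'); crop('s12',230,130,350,250,6,'s12c')"
```

```text
17.65 [ 492.5 -124.7  -24.5] [ 3.142  0.524 -0.031] [ 0.  -0.2  0.6]
```

View pics/w12c.png

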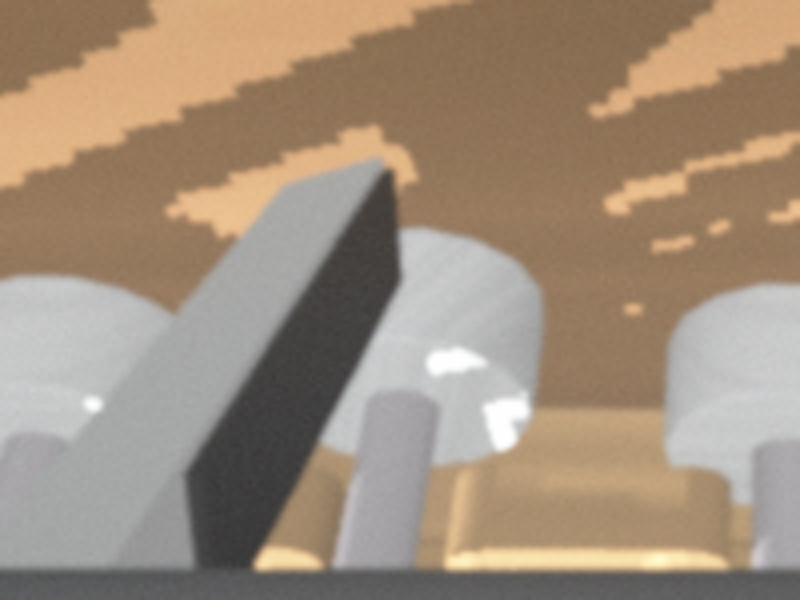

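View pics/s12c.png

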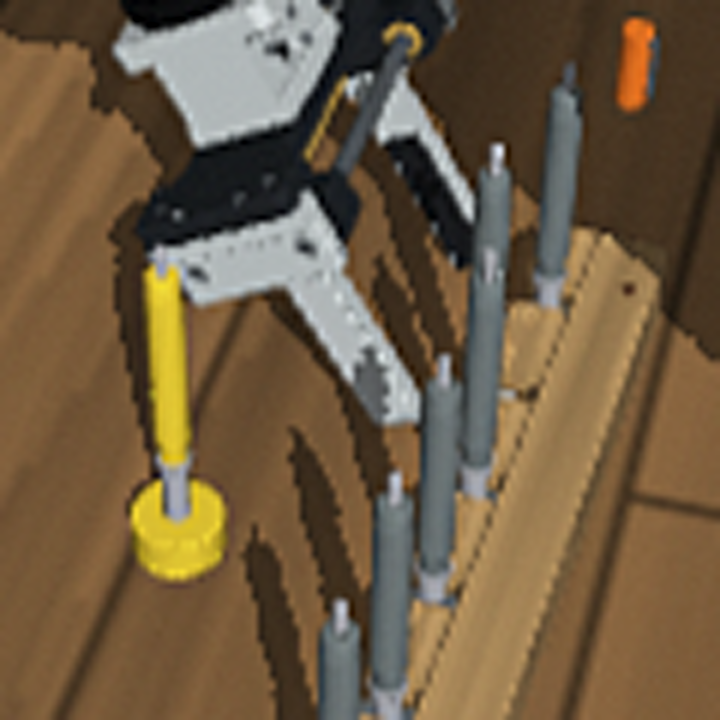

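```bash
python3 -c "
from fit import *
w=ld('w12')
g,_=fitfoot(w,[490,-79],umaxall=90+543/4,vtop=200+228/4); f,_2=fitfoot(w,[472,-131],uminall=90+666/4,vtop=200+283/4)
print(g,f)
d=np.array([-.05,-.9987]); n=np.array([.9987,-.05]); print('lat from slot5',(f-g)@d,'fwd',(g-f)@n)
"
```

```text
[487.2 -77.5] [ 472.3 -131.3]
lat from slot5 54.47506000000001 fwd 12.190629999999976
```

Request:
jog_arm(
  commands=[
    [-0.002,0,0,0,0,0,1],
    [-0.004,0,0,0,0,0,1],
    [-0.006,0,0,0,0,0,1],
    [-0.008,0,0,0,0,0,1],
    [-0.0095,0,0,0,0,0,1],
    [-0.0105,0,0,0,0,0,1],
    [-0.011,0,0,0,0,0,1],
    [-0.0115,0,0,0,0,0,1],
    [-0.012,0,0,0,0,0,1],
    [-0.012,0,0,0,0,0,1],
  ],
)

```text
clock: 18.9
eef_pos: [480.5, -124.7, -24.6]
eef_rot: [-3.142, 0.524, -0.031]
wrist_force: [1.4, 0.0, -0.2]
finger_gap: 94.1
```

```bash
python3 look.py 13; python3 -c "
from ov import *
crop('w13',90,200,290,350,4,'w13c'); crop('s13',230,130,350,250,6,'s13c')"
```

```text
19.0 [ 480.5 -124.7  -24.6] [ 3.142  0.524 -0.031] [ 0.6 -0.3 -1. ]
```

View pics/w13c.png

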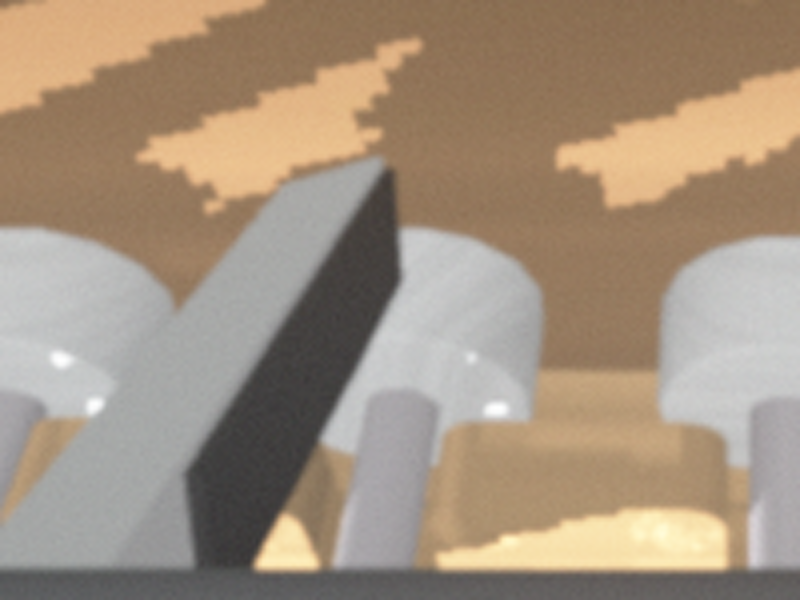

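View pics/s13c.png

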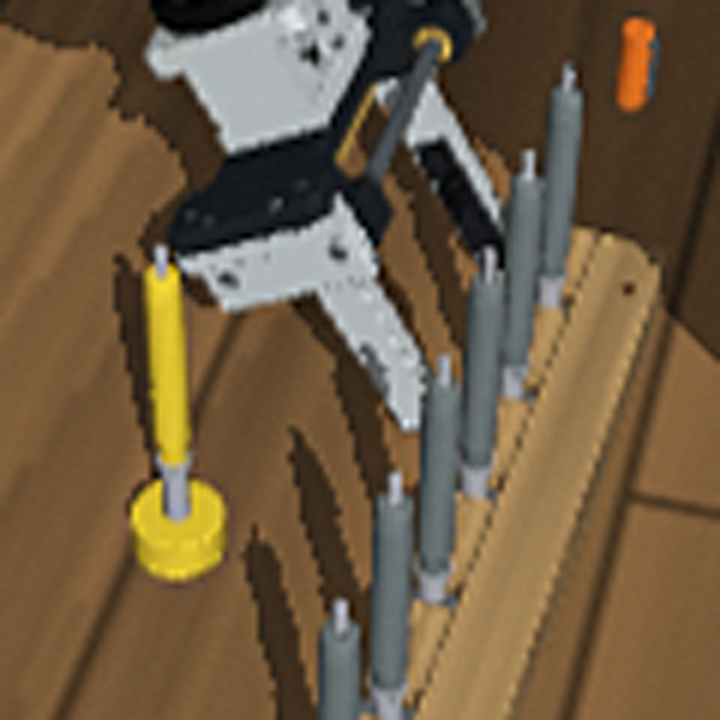

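Request:
jog_arm(
  commands=[
    [-0.0005,0,0,0,0,0,1],
    [-0.001,0,0,0,0,0,1],
    [-0.001,0,0,0,0,0,1],
    [-0.0015,0,0,0,0,0,1],
    [-0.0015,0,0,0,0,0,1],
    [-0.0015,0,0,0,0,0,1],
    [-0.0015,0,0,0,0,0,1],
    [-0.0015,0,0,0,0,0,1],
    [-0.0015,0,0,0,0,0,1],
    [-0.0015,0,0,0,0,0,1],
  ],
)

```text
clock: 20.25
eef_pos: [479.1, -124.7, -24.6]
eef_rot: [-3.142, 0.524, -0.031]
wrist_force: [2.5, -0.6, -0.5]
finger_gap: 93.7
```

```bash
python3 -c "
from h import *
print(np.mean([manip.read_state()['wrist_force'] for _ in range(3)],0)); shot('wrist','w14'); crop('w14',90,230,290,290,4,'w14c'); print(manip.read_state()['wrist_force'],manip.read_state()['eef_pos'])"
```

```text
[ 2.4710545  -0.59252415 -0.50513359]
[2.03010008 0.24094101 0.59857442] [ 479.06372531 -124.7370975   -24.5443179 ]
```

View pics/w14c.png

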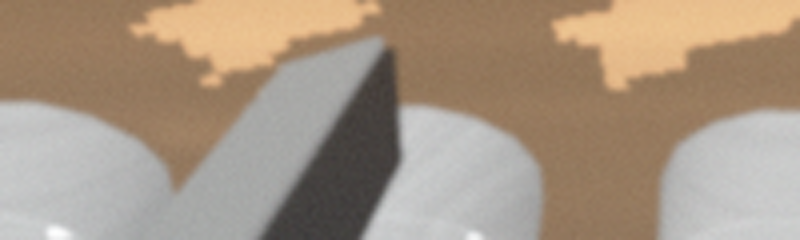

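Request:
jog_arm(
  commands=[
    [-0.0005,0,0,0,0,0,1],
    [-0.001,0,0,0,0,0,1],
    [-0.001,0,0,0,0,0,1],
    [-0.001,0,0,0,0,0,1],
    [-0.001,0,0,0,0,0,1],
    [-0.001,0,0,0,0,0,1],
    [-0.001,0,0,0,0,0,1],
    [-0.001,0,0,0,0,0,1],
    [-0.001,0,0,0,0,0,1],
    [-0.001,0,0,0,0,0,1],
  ],
)

```text
clock: 21.55
eef_pos: [478.5, -124.8, -24.5]
eef_rot: [3.141, 0.523, -0.031]
wrist_force: [6.0, -0.5, -0.4]
finger_gap: 94.0
```

Force has risen to 6 N with the hand stalling, so the foot is against the rail. I'll back off gently and check.

Request:
jog_arm(
  commands=[
    [0.002,0,0,0,0,0,1],
    [0.006,0,0,0,0,0,1],
    [0.015,0,0,0,0,0,1],
    [0.03,0,0.003,0,0,0,1],
    [0.05,-0.003,0.01,0,0,0,1],
    [0.07,-0.008,0.03,0,0,0,1],
    [0.085,-0.014,0.06,0,0,0,1],
    [0.085,-0.02,0.1,0,0,0,1],
    [0.085,-0.02,0.14,0,0,0,1],
    [0.085,-0.02,0.14,0,0,0,1],
  ],
)

```text
clock: 22.8
eef_pos: [564.5, -145.0, 118.4]
eef_rot: [3.14, 0.519, -0.031]
wrist_force: [-0.3, 0.1, -0.4]
finger_gap: 93.4
```

```bash
python3 look.py 15; python3 -c "
from ov import *
crop('w15',100,140,300,290,4,'w15c'); crop('s15',230,130,350,250,6,'s15c')"
```

```text
22.9 [ 563.1 -144.6  115. ] [-3.141  0.525 -0.031] [1.1 0.5 0.2]
```

View pics/w15c.png

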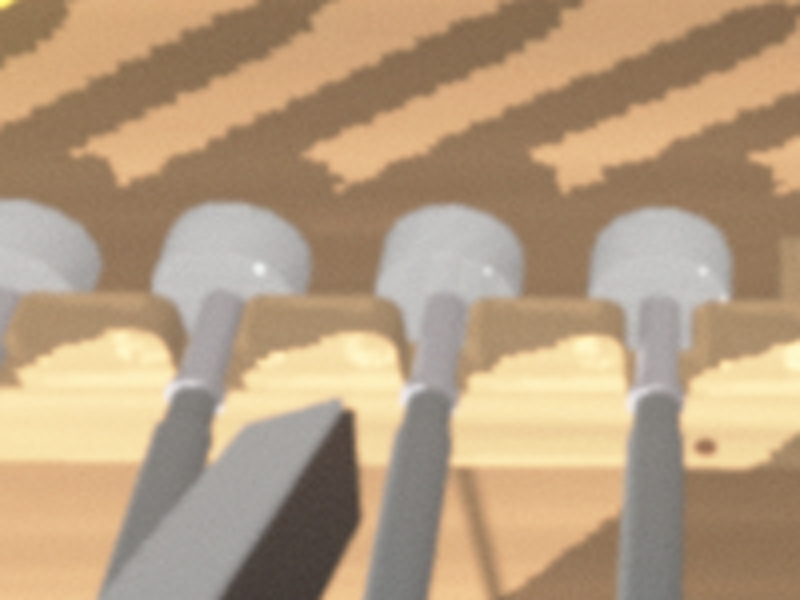

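View pics/s15c.png

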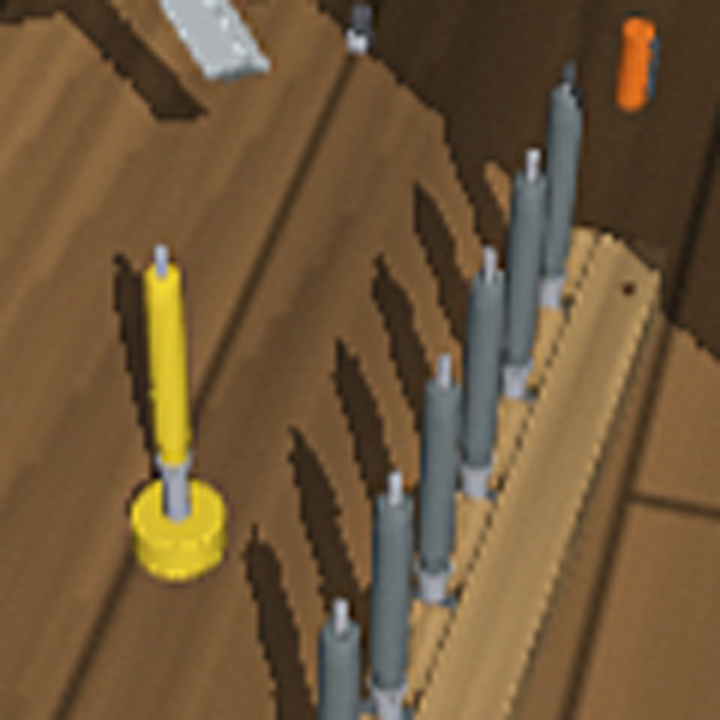

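The wrist crop shows the feet's front edges on one straight line: rows 199, 202, 205 and 208, with the pushed foot at 205. The hand is well clear.

```bash
python3 -c "
from cell import manip
print(manip.sign_off())"
```

```text
the job is handed in; nothing more can be done
None
```

The sixth barrel (grey, on the aluminium foot) now stands in the empty slot4, home against the back rail, and I have handed the job in. I pushed only its foot, low down, with one tilted open fingertip. The robot clock read about 23 s.

**Last checks**
- **Seating:** at the end of the push the force rose to 6 N and the hand stalled.
- **Line-up:** the last wrist picture shows the foot's front edge on one line with its parked neighbours, to within about half a pixel.
- **Surroundings:** the side view shows all six barrels upright and the yellow look-alike and cap where they were. I did not re-check the tin or the clutch housing at the end. The hand is raised and clear.

**What went wrong or disagreed**
- The first push let the foot drift about 13 mm sideways, because the fingertip acted as a point contact. I backed off and steered it back with pushes from the other side.
- While repositioning, the fingertip pressed on the table once with about 13 N, and I raised it.
- The wrist camera read positions about 3 mm off the arm's own positions, so I aligned relative to the neighbouring feet.
- During the first push, my estimates of the finger and foot positions overlapped by about 5 mm. I never fully explained this, but by those estimates the finger stayed clear of the spindle and the barrel.

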